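# Unload inspected boards from the turntable rack

## Task

Clear the turntable first: put the amber jar that blocks its handle, standing, and the steel hold-down bar from the top of the board rack, lying flat, on the dark parking mat. Then, with the boards still in the rack, turn the turntable counterclockwise by its knob a quarter turn to the unloading stop, pull every board up out of the rack by its tab and stand each one fully down in a slot of its own in the foam tote. Finally turn the turntable fully back to the inspection stop, with jar and bar still on the mat, never letting a board fall over and leaving everything else on the bench where it is.

Things in the scene. Friction and masses are not known exactly. Their poses are not given: they have to be found in the camera images.
- turntable_base: round grey foot of the inspection turntable, fixed to the bench, 190 mm across, 18 mm high; origin on the bench, on the turntable's vertical axis. The black disc on it (240 mm across, top 30 mm above the bench) carries the aluminium board rack
- turntable (a joint): angle of the disc in rad: 0 at the inspection stop (as found), growing counterclockwise seen from above to pi/2 at the unloading stop, a quarter turn on; it turns stiffly, stays where it is left, and both ends are hard stops
- handle_knob (a point): top of the round black upright knob (20 mm diameter, 55 mm tall, its top 85 mm and its foot 30 mm above the bench) on the arm that sticks out of the disc; 150 mm from the turntable's axis; it moves with the disc
- rack (a point): centre of the rack's floor, 35 mm above the bench, on the turntable's axis; x runs along the row of slots, square to the boards. Grey combs 50 mm high form four slots 40 mm apart (x = -60, -20, 20, 60 mm), 5 mm wide. Aluminium end posts at x = -104 and 104 mm reach 131 mm above the bench; the hold-down bar lies between their cheeks
- board0: circuit board upright in the rack (2 to 4 are present; absent ones read None): 3 mm thick along x, 90 mm wide along y, 62 mm high along z; origin at the middle of its lower edge (35 mm above the bench in the rack). White pull tab at the middle of the upper edge: 10 mm thick along x, 24 mm wide along y, from 58 to 84 mm above the lower edge
- board1: circuit board upright in the rack (2 to 4 are present; absent ones read None): 3 mm thick along x, 90 mm wide along y, 62 mm high along z; origin at the middle of its lower edge (35 mm above the bench in the rack). White pull tab at the middle of the upper edge: 10 mm thick along x, 24 mm wide along y, from 58 to 84 mm above the lower edge
- board2: circuit board upright in the rack (2 to 4 are present; absent ones read None): 3 mm thick along x, 90 mm wide along y, 62 mm high along z; origin at the middle of its lower edge (35 mm above the bench in the rack). White pull tab at the middle of the upper edge: 10 mm thick along x, 24 mm wide along y, from 58 to 84 mm above the lower edge
- board3: circuit board upright in the rack (2 to 4 are present; absent ones read None): 3 mm thick along x, 90 mm wide along y, 62 mm high along z; origin at the middle of its lower edge (35 mm above the bench in the rack). White pull tab at the middle of the upper edge: 10 mm thick along x, 24 mm wide along y, from 58 to 84 mm above the lower edge
- holdbar: flat steel hold-down bar, 222 mm long along x, 21 mm wide, 6 mm thick, lying loose on the rack's end posts 3 mm above the boards' tabs so that no board can come out; origin at the centre of its underside (122 mm above the bench as found). Black grip block on its middle: 36 mm along x, 14 mm wide along y, from 6 to 30 mm above the underside
- jar: squat amber glass jar with paper label and steel lid, 54 mm diameter to 65 mm height, lid 44 mm wide to 77 mm; it stands on the bench beside the disc in the way of the turntable's handle; origin at the centre of its underside
- mat: flat dark grey parking mat lying on the bench, fixed, 260 mm along its x, 170 mm along its y, 3 mm thick; origin at the centre of its underside. It may be on either side of the turntable
- tote: board tote, fixed: grey plastic tray filled with black foam ribs, 171 mm along x, 116 mm along y, 50 mm high; origin at the centre of its underside. Four slots along y, 46 mm apart at x = -69, -23, 23, 69 mm, each 8 mm wide, 102 mm long, open at the top, floor 6 mm above the bench; one board per slot, which may lean a little in it
- reel: white and black component reel lying flat, 110 mm across, 15 mm high; origin under its centre; leave alone
- pen_cup: clear cup with pens, 68 mm across, 90 mm high (pens 145 mm); origin under its centre; leave alone
- caliper: digital caliper lying flat, 200 mm long along x; origin under its middle; leave alone
- mouse: round black computer mouse, 60 mm across, 30 mm high; leave alone
- tape_roll: roll of yellow tape lying flat, 64 mm across, 18 mm high; leave alone

How it is judged:
On the way, in this order (a step that is already met when the one before it is completed fails the run):
1. jar and hold-down bar are on the mat, the turntable still at the inspection stop (x of jar in the frame of mat between -0.13 and 0.13 m and y of jar in the frame of mat between -0.085 and 0.085 m and z of jar in the frame of mat between -0.005 and 0.012 m and angle between jar's own z axis and vertical below 0.15 rad and x of holdbar in the frame of mat between -0.12 and 0.12 m and y of holdbar in the frame of mat between -0.08 and 0.08 m and z of holdbar in the frame of mat between -0.005 and 0.012 m and angle between holdbar's own z axis and vertical below 0.12 rad and value of joint turntable below 0.2 rad), for 0.2 s.
2. the turntable is at the unloading stop, all boards still in the rack (value of joint turntable above 1.5 rad and x of board0 in the frame of rack between -0.08 and 0.08 m and y of board0 in the frame of rack between -0.02 and 0.02 m and z of board0 in the frame of rack between -0.005 and 0.02 m and x of board1 in the frame of rack between -0.08 and 0.08 m and y of board1 in the frame of rack between -0.02 and 0.02 m and z of board1 in the frame of rack between -0.005 and 0.02 m and x of board2 in the frame of rack between -0.08 and 0.08 m and y of board2 in the frame of rack between -0.02 and 0.02 m and z of board2 in the frame of rack between -0.005 and 0.02 m and x of board3 in the frame of rack between -0.08 and 0.08 m and y of board3 in the frame of rack between -0.02 and 0.02 m and z of board3 in the frame of rack between -0.005 and 0.02 m), for 0.2 s.
3. all boards stand in the tote, the turntable still at the unloading stop (x of board0 in the frame of tote between -0.085 and 0.085 m and y of board0 in the frame of tote between -0.012 and 0.012 m and z of board0 in the frame of tote between 0 and 0.014 m and angle between each of board0, board1, board2, board3's own z axis and vertical below 0.25 rad and x of board1 in the frame of tote between -0.085 and 0.085 m and y of board1 in the frame of tote between -0.012 and 0.012 m and z of board1 in the frame of tote between 0 and 0.014 m and x of board2 in the frame of tote between -0.085 and 0.085 m and y of board2 in the frame of tote between -0.012 and 0.012 m and z of board2 in the frame of tote between 0 and 0.014 m and x of board3 in the frame of tote between -0.085 and 0.085 m and y of board3 in the frame of tote between -0.012 and 0.012 m and z of board3 in the frame of tote between 0 and 0.014 m and value of joint turntable above 1.4 rad), for 0.2 s.
4. the turntable is back at the inspection stop (value of joint turntable below 0.07 rad), for 0.2 s.
At the end, for the whole second after the job is handed in: Every board stands in the tote, lower edge within 8 mm of the slot floor, within 0.25 rad of upright; jar upright and bar flat on the mat, centres over it (bar's 5 to 10 mm inside the edges); turntable within 0.07 rad of the inspection stop; all at rest (x of board0 in the frame of tote between -0.085 and 0.085 m and y of board0 in the frame of tote between -0.012 and 0.012 m and z of board0 in the frame of tote between 0 and 0.014 m and angle between each of board0, board1, board2, board3's own z axis and vertical below 0.25 rad and x of board1 in the frame of tote between -0.085 and 0.085 m and y of board1 in the frame of tote between -0.012 and 0.012 m and z of board1 in the frame of tote between 0 and 0.014 m and x of board2 in the frame of tote between -0.085 and 0.085 m and y of board2 in the frame of tote between -0.012 and 0.012 m and z of board2 in the frame of tote between 0 and 0.014 m and x of board3 in the frame of tote between -0.085 and 0.085 m and y of board3 in the frame of tote between -0.012 and 0.012 m and z of board3 in the frame of tote between 0 and 0.014 m and x of jar in the frame of mat between -0.13 and 0.13 m and y of jar in the frame of mat between -0.085 and 0.085 m and z of jar in the frame of mat between -0.005 and 0.012 m and angle between jar's own z axis and vertical below 0.15 rad and x of holdbar in the frame of mat between -0.12 and 0.12 m and y of holdbar in the frame of mat between -0.08 and 0.08 m and z of holdbar in the frame of mat between -0.005 and 0.012 m and angle between holdbar's own z axis and vertical below 0.12 rad and linear speed of each of board0, board1, board2, board3, jar, holdbar below 0.03 m/s and value of joint turntable below 0.07 rad); the robot touches nothing.
It fails at once if a board is tipped over or dropped flat (angle between any of board0, board1, board2, board3's own z axis and vertical above 0.9 rad).
It fails at once if reel, pen cup, caliper, mouse or tape roll is shoved aside (over 5 cm) (distance of any of reel, pen_cup, caliper, mouse, tape_roll from where it was at the start of the episode above 0.05 m).
Of board0, board1, board2, board3 only 2 to 4 are there at a start; the rules pass over those that are not, and their reading is None.
At some moment in a run one of jar may be knocked a few centimetres aside while the robot is not near it.
It also fails if it takes over 210 s, if anything falls off the work surface, if the arm or the gripper's body presses on something with over 40 N, if the wrist force passes 120 N, or if a joint passes its speed limit or range.

## Robot

A 6-joint arm with a two-finger parallel gripper is mounted at the origin on the work surface. World frame = base frame: x ahead of the robot, y to its left, z up, the work surface at z = 0. Lengths are in m, angles in rad, forces in N, time in s.
With the tool pointing down it reaches from about 0.35 to 0.775 m from the base axis. Payload 7.3 kg.
Tool frame: the origin (TCP) lies midway between the tips of the shut fingers; the grasp point (between the pads) lies behind it (r.grasp_offset is the z of the grasp point in the tool frame, in m); z points along the fingers, y is the line along which they close (so a half turn about z gives the same grasp; the last joint's range is limited). The gripper opens to 92 mm and grips with 3 to 60 N. Pads are 19 mm wide; open, the fingers measure 130 mm over their backs; the gripper's body (75 mm by 190 mm) begins 47 mm behind the grasp point.
Start: joints at [0.964, 0.342, 1.524, -0, 1.275, -0.146], TCP at [0.233, 0.47, 0.227] pointing down, gripper open.
Joint ranges: [-2.53, 2.53], [-0.77, 2.02], [0.04, 2.7], [-1, 4.14], [0.28, 2.66], [-3.11, 3.11]. Speed limits (rad/s): [2.57, 2.57, 3.14, 3.14, 3.14, 3.14].

## Interface

Orientations are given as a unit quaternion [w, x, y, z].
In Python, from bench import r gives the robot as it stands. The module is installed in compiled form; this text tells all that it offers.
- The arm moves only by the tool step_arm, never from a script. Its arguments are lists of equal length, an entry for each row: "travel": the shift along the world's x, y, z in mm, a list of three; "rotation": the turn, a rotation vector about the world's x, y, z in degrees, a list of three; "jaw": the opening, from 0 (shut) to 1 (fully open). In form: {"travel": [[tx, ty, tz], ...], "rotation": [[ax, ay, az], ...], "jaw": [jaw, ...]}. A call has 1 to 10 rows; each row is the pose to reach, as a shift and turn from the pose commanded when the call began; what a row does not reach only later rows make up. A row lasts 1/12 s, in which the tool goes at most 41.7 mm and 7.16 degrees, less where a joint would pass 70% of its speed; a pose out of reach is approached as far as the arm can. A call with a gripper value outside its range is refused whole. The fingers move at their own pace and stop on an object; the grip force is fixed at half the most. Time passes only in rows, so rows that repeat a pose let the fingers close. It gives the time, the measured TCP pose, the force, the opening and the grip force at its end, in the units of the state.
- r.state(): the state, without advancing time (a new reading comes with each control period).
- r.capture(name): name is "side" or "top"; returns the picture (420x560x3 uint8, red, green, blue); there is no depth.
- r.camera_info(name): a dict with "fovy" (degrees; the focal length in pixels is half the picture's height over the tangent of half this angle, whatever the lens; pixels are square), "cx", "cy" (the principal point, pixels), "k1" (the pictures are not rectified: a ray, as slopes to the right and down, at radius r is drawn at 1 + k1 r^2 times it, then the intrinsics apply), "position" and "rotation" of the camera in the world. Camera axes: x right, y up, looking along -z (the intrinsics and any distortion apply to the point x, -y, -z); pixel columns grow to the right and rows downward; lengths in m; the calibration is good to about 2 mm. A picture is of the moment at which its call begins. camera_info takes no time and is no camera call.
- r.sign_off(): hands the job in; it is judged then, once.
The state is a dict: "time": time; "qpos": joint angles; "joint_vel": joint speeds; "joint_torque": joint torques, N m; "position": TCP position; "eef_rot": TCP orientation; "wrist_force": force on the tool from outside, world axes, zero at the start; "ft_torque": the same for the moment, N m; "finger_gap": opening from 0.0 (shut) to 1.0 (fully open); "grasp_force": force on a finger pad.
Only numpy, scipy, OpenCV 4.12 (cv2) and the standard library are available. Lean on these libraries where they do the work, as an engineer would, in place of code of your own. Each camera call takes 0.05 s, during which the arm holds its last target. There are 200 camera calls.

## Working session

There is one attempt and no reset: what is moved stays moved. The work goes in short steps, Python scripts to look and compute and a tool call to move; the robot and the scene stay as the last step left them, time stands still between calls to the robot, and variables do not carry over. Pictures are saved under pics/ and viewed, at most 14 in all, crops included, and the job is handed in when it is done.

Besides the shell and the picture viewer there is one more tool, called after "Request:" in YAML: its name, and indented under it one key for each argument. step_arm: Moves the arm, as the interface text tells. Its arguments: {"type":"object","properties":{"travel":{"type":"array","items":{"type":"array","items":{"type":"number"}}},"rotation":{"type":"array","items":{"type":"array","items":{"type":"number"}}},"jaw":{"type":"array","items":{"type":"number"}}},"required":["travel","rotation","jaw"]}

```bash
mkdir -p pics
cat > h.py <<'E'
import numpy as np, cv2
from bench import r
def cap(n,f):
    im=r.capture(n); cv2.imwrite('pics/'+f,cv2.cvtColor(im,cv2.COLOR_RGB2BGR)); return im
def K(n):
    c=r.camera_info(n); f=210/np.tan(np.radians(c['fovy'])/2)
    R=np.array(c['rotation'],float)
    if R.shape!=(3,3):
        from scipy.spatial.transform import Rotation as Ro
        R=Ro.from_quat(np.r_[R[1:],R[0]]).as_matrix()
    return c,f,R,np.array(c['position'])
def proj(n,P):
    c,f,R,p=K(n); q=(np.atleast_2d(P)-p)@R
    s=np.c_[q[:,0],-q[:,1]]/(-q[:,2:]); s=s*(1+c['k1']*(s**2).sum(1,keepdims=True))
    return s*f+[c['cx'],c['cy']]
def ray(n,uv):
    c,f,R,p=K(n); d=(np.atleast_2d(uv)-[c['cx'],c['cy']])/f; s=d.copy()
    for _ in range(30): s=d/(1+c['k1']*(s**2).sum(1,keepdims=True))
    v=np.c_[s[:,0],-s[:,1],-np.ones(len(s))]@R.T
    return p,v/np.linalg.norm(v,axis=1,keepdims=True)
def atz(n,uv,z):
    p,v=ray(n,uv); return p+v*((z-p[2])/v[:,2:])
def tri(a,b,na='side',nb='top'):
    p,v=ray(na,a); q,w=ray(nb,b); o=[]
    for x,y in zip(v,w):
        A=np.c_[x,-y]; t=np.linalg.lstsq(A,q-p,rcond=None)[0]
        o.append(np.r_[(p+t[0]*x+q+t[1]*y)/2,np.linalg.norm(p+t[0]*x-q-t[1]*y)])
    return np.array(o)
E
python3 - <<'E'
from h import *
for n in('side','top'):
    cap(n,n+'0.png'); print(n,r.camera_info(n))
print(r.grasp_offset,r.state())
E
```

```text
side {'fovy': 52.76687277847791, 'cx': 279.0454321034924, 'cy': 209.27884305122458, 'k1': -0.08513150934956606, 'position': array([ 0.34011782, -0.66517257,  0.53877357]), 'rotation': array([ 0.86044412,  0.47550859, -0.09632819, -0.15571891])}
top {'fovy': 46.790829425428754, 'cx': 272.7515508070258, 'cy': 215.34291778852912, 'k1': -0.13105376480831524, 'position': array([ 0.37441045, -0.01088898,  1.08538462]), 'rotation': array([ 0.73621964,  0.07392673, -0.0706169 , -0.66897588])}
-0.0188 {'time': 0.1, 'qpos': array([ 9.63991800e-01,  3.42656357e-01,  1.52487860e+00, -1.03903339e-05,
        1.27540475e+00, -1.45972549e-01]), 'joint_vel': array([ 0.00057919, -0.00168065, -0.0054706 , -0.00032881, -0.00132505,
        0.00119811]), 'joint_torque': array([ 1.53335841e-03, -4.32007062e+01, -2.44691277e+01,  7.18931551e-02,
        5.26366406e-02, -6.33880336e-05]), 'position': array([0.23323505, 0.46996167, 0.22612771]), 'eef_rot': array([-2.42943092e-04,  2.28381011e-01,  9.73571600e-01, -6.28205212e-04]), 'wrist_force': array([0.23721979, 0.38112251, 0.0341415 ]), 'ft_torque': array([ 0.05712868, -0.00933049, -0.02008978]), 'grasp_force': 0.0, 'finger_gap': 0.9955902820079264}
```

View pics/side0.png

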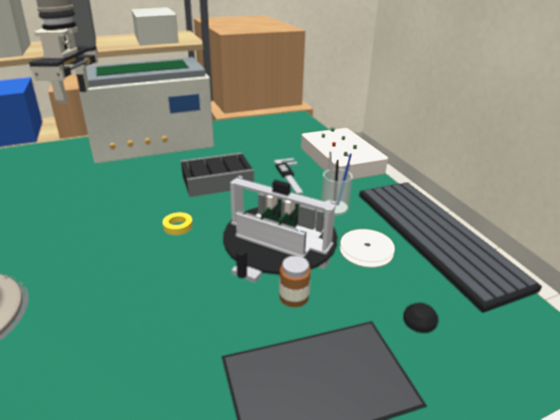

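View pics/top0.png

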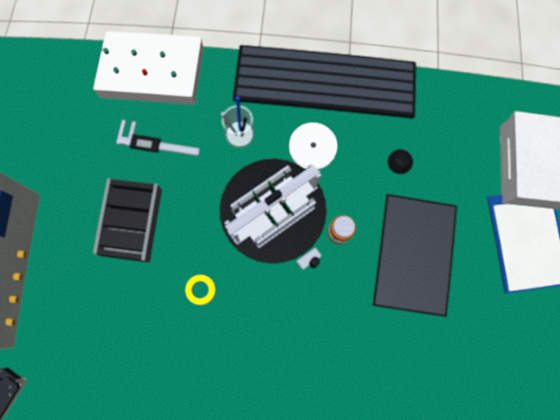

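The side view shows the jar at (295,280), knob at (241,263), mat at (320,375), tote at (217,173). In the top view they are at jar (343,228), knob (315,262), mat (415,255) and tote (128,220), and the rack has about two tabs. I'll enlarge both for accurate pixel positions.

Run:
```python
from h import *
t=cv2.imread('pics/top0.png'); s=cv2.imread('pics/side0.png')
cv2.imwrite('pics/tz.png',cv2.resize(t[150:280,210:370],None,fx=5,fy=4.6,interpolation=2)[:598])
cv2.imwrite('pics/sz.png',cv2.resize(s[165:315,210:350],None,fx=5,fy=4,interpolation=2))
```

```text
(no output)
```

View pics/tz.png

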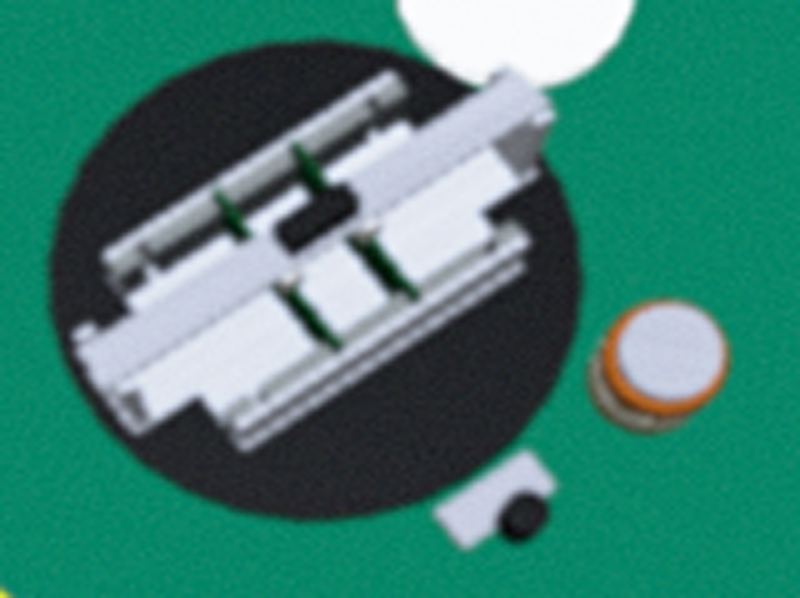

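View pics/sz.png

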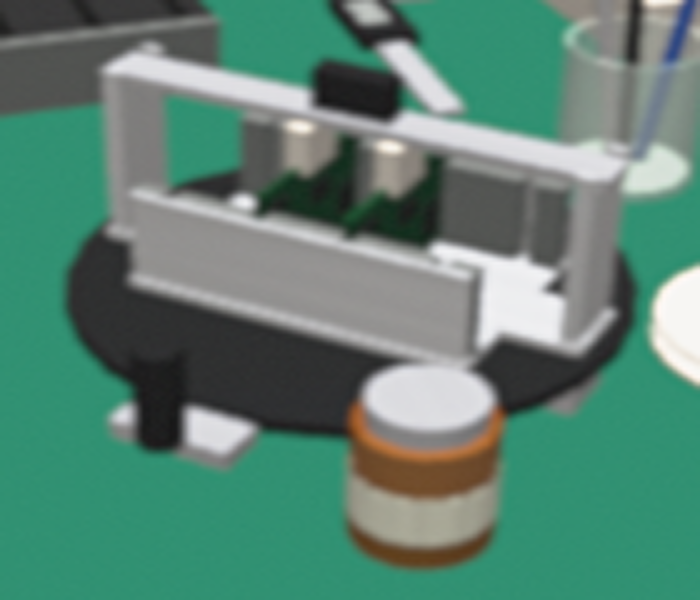

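Run:
```python
from h import *
np.set_printoptions(precision=4,suppress=True)
T=lambda a:np.array(a)/[5,4.6]+[210,150]
S=lambda a:np.array(a)/[5,4]+[210,165]
print('lid,knob,block',tri(S([(430,398),(158,358),(358,72)]),T([(668,350),(527,518),(316,208)])))
print('bar ends left(top px 90,355; right 535,85)',atz('top',T([(98,352),(525,92)]),.128))
print('mat',m:=atz('top',[(387,195),(457,205),(447,315),(374,305)],.003),m.mean(0))
print('matside',m:=atz('side',[(223,357),(376,326),(419,405)],.003))
print('blk corners top',atz('top',T([(275,228),(345,185),(358,208),(290,250)]),.152))
print('disc edge',[atz('top',T([p]),.03)[0] for p in [(50,280),(580,280),(315,40),(310,520)]])
t=cv2.imread('pics/top0.png'); s=cv2.imread('pics/side0.png')
a=cv2.resize(t[170:270,85:170],None,fx=4.5,fy=6,interpolation=2);b=cv2.resize(s[140:200,170:265],None,fx=4.4,fy=10,interpolation=2)
print(a.shape,b.shape);c=np.hstack([a,b[:600]]);cv2.imwrite('pics/tot.png',c);
```

```text
lid,knob,block [[ 0.5773 -0.1488  0.0729  0.0038]
 [ 0.4949 -0.0948  0.0764  0.0063]
 [ 0.6105  0.0057  0.1476  0.0018]]
bar ends left(top px 90,355; right 535,85) [[ 0.5417  0.0872  0.128 ]
 [ 0.6761 -0.0744  0.128 ]]
mat [[ 0.6721 -0.2541  0.003 ]
 [ 0.6647 -0.4216  0.003 ]
 [ 0.4093 -0.405   0.003 ]
 [ 0.4181 -0.2378  0.003 ]] [ 0.541  -0.3296  0.003 ]
matside [[ 0.4217 -0.2397  0.003 ]
 [ 0.6783 -0.2672  0.003 ]
 [ 0.6565 -0.4178  0.003 ]]
blk corners top [[ 0.5981  0.0211  0.152 ]
 [ 0.6198 -0.0047  0.152 ]
 [ 0.6101 -0.0108  0.152 ]
 [ 0.589   0.0142  0.152 ]]
disc edge [array([0.592 , 0.1225, 0.03  ]), array([ 0.6147, -0.1126,  0.03  ]), array([0.7245, 0.0166, 0.03  ]), array([ 0.4873, -0.0039,  0.03  ])]
(600, 382, 3) (600, 418, 3)
```

View pics/tot.png

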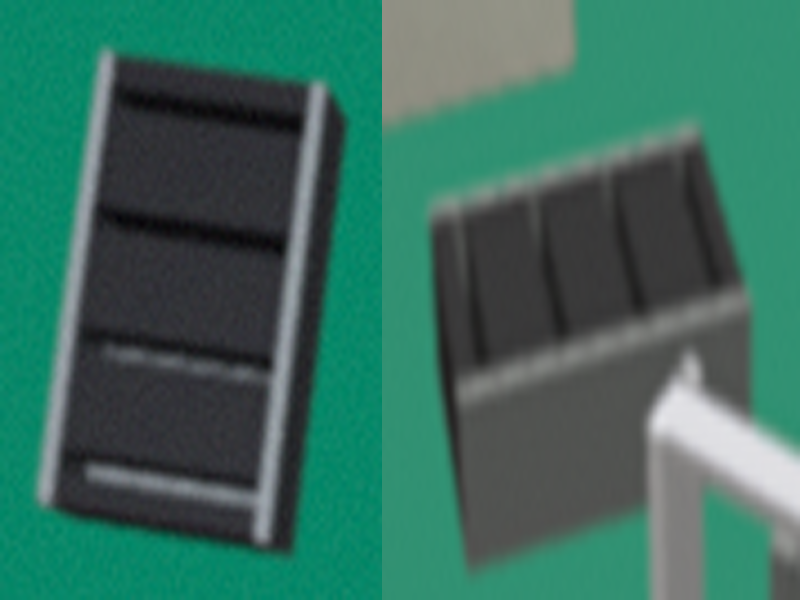

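Run:
```python
from h import *
np.set_printoptions(precision=4,suppress=True)
A=np.array([(108,52),(320,85),(264,543),(46,505)])/[4.5,6]+[85,170]
B=(np.array([(432,208),(700,126),(745,295),(460,390)])-[382,0])/[4.4,10]+[170,140]
m=atz('top',A,.05);print('top',m,m.mean(0)); m=atz('side',B,.05);print('side',m,m.mean(0))
# side order: left-back,right-back,right-front,left-front -> which top corners?
print(tri(B,A[[0,1,2,3]])); print(tri(B,A[[3,0,1,2]]))
print('reel',atz('top',[(313,146)],.015),'cup',atz('top',[(238,130)],.0),'tape',atz('top',[(200,290)],.018),'mouse',atz('top',[(400,161)],.02))
from scipy.spatial.transform import Rotation as Ro
q=r.state()['eef_rot'];R=Ro.from_quat(np.r_[q[1:],q[0]]).as_matrix();print(R, np.degrees(np.arctan2(R[1,1],R[0,1])))
```

```text
top [[0.6374 0.3784 0.05  ]
 [0.6345 0.2692 0.05  ]
 [0.4632 0.272  0.05  ]
 [0.4658 0.3813 0.05  ]] [0.5502 0.3252 0.05  ]
side [[0.4721 0.3774 0.05  ]
 [0.6406 0.3742 0.05  ]
 [0.6351 0.2655 0.05  ]
 [0.4689 0.2687 0.05  ]] [0.5542 0.3214 0.05  ]
[[ 0.548   0.3619  0.0764  0.1603]
 [ 0.6132  0.2548  0.1068  0.014 ]
 [ 0.5399  0.2396  0.0769  0.1658]
 [ 0.4801  0.4081 -0.0228  0.0159]]
[[0.4693 0.3818 0.0479 0.0067]
 [0.64   0.3791 0.0475 0.0039]
 [0.6358 0.2698 0.0477 0.0013]
 [0.4664 0.2722 0.0482 0.006 ]]
reel [[ 0.7696 -0.0729  0.015 ]] cup [[0.798  0.1071 0.    ]] tape [[0.4142 0.1474 0.018 ]] mouse [[ 0.752  -0.2774  0.02  ]]
[[-0.8957  0.4447 -0.0008]
 [ 0.4447  0.8957 -0.0011]
 [ 0.0002 -0.0013 -1.    ]] 63.59645340695942
```

The mat centre is about (0.541,-0.330), yaw -3.7°. The tote is about (0.5525,0.3245), yaw -1°, rim 0.048 high. The turntable axis is about (0.606,0.005) with the bar at -50°, and the knob radius measures 149 mm, which fits. The jar is at (0.577,-0.149). I'll start with the bar.

Request:
step_arm:
  travel:
    - [373,-464.5,-10]
    - [373,-464.5,-10]
    - [373,-464.5,-10]
    - [373,-464.5,-10]
    - [373,-464.5,-10]
    - [373,-464.5,-10]
    - [373,-464.5,-10]
    - [373,-464.5,-10]
    - [373,-464.5,-10]
    - [373,-464.5,-10]
  rotation:
    - [0,0,-113.6]
    - [0,0,-113.6]
    - [0,0,-113.6]
    - [0,0,-113.6]
    - [0,0,-113.6]
    - [0,0,-113.6]
    - [0,0,-113.6]
    - [0,0,-113.6]
    - [0,0,-113.6]
    - [0,0,-113.6]
  jaw: [1,1,1,1,1,1,1,1,1,1]

```text
time: 0.93
position: [0.495, 0.1435, 0.2195]
eef_rot: [-0.0, 0.757, 0.654, -0.0]
wrist_force: [0.8, 0.8, -0.5]
finger_gap: 1.002
grasp_force: 0.0
```

Request:
step_arm:
  travel:
    - [0,0,0]
    - [0,0,0]
  rotation:
    - [0,0,0]
    - [0,0,0]
  jaw: [1,1]

```text
time: 1.1
position: [0.495, 0.1436, 0.219]
eef_rot: [-0.0, 0.756, 0.655, -0.001]
wrist_force: [-1.6, 1.0, 0.1]
finger_gap: 1.0
grasp_force: 0.0
```

Request:
step_arm:
  travel:
    - [111,-138,0]
    - [111,-138,0]
    - [111,-138,0]
    - [111,-138,0]
    - [111,-138,0]
    - [111,-138,-10]
    - [111,-138,-19]
    - [111,-138,-19]
  rotation:
    - [0,0,-41.8]
    - [0,0,-41.8]
    - [0,0,-41.8]
    - [0,0,-41.8]
    - [0,0,-41.8]
    - [0,0,-41.8]
    - [0,0,-41.8]
    - [0,0,-41.8]
  jaw: [1,1,1,1,1,0.8,0.8,0.8]

```text
time: 1.77
position: [0.6036, 0.0089, 0.1983]
eef_rot: [-0.001, 0.938, 0.346, -0.002]
wrist_force: [0.1, -0.0, -0.9]
finger_gap: 0.835
grasp_force: 0.0
```

Run:
```python
from h import *
a=cap('top','t1.png');b=cap('side','s1.png')
c=np.hstack([cv2.resize(a[130:280,200:350],(400,600),interpolation=2)[:,:,::-1],cv2.resize(b[115:265,190:340],(400,600),interpolation=2)[:,:,::-1]])
cv2.imwrite('pics/c1.png',c); print(r.state()['position'])
```

```text
[0.60446247 0.00889961 0.20035033]
```

View pics/c1.png

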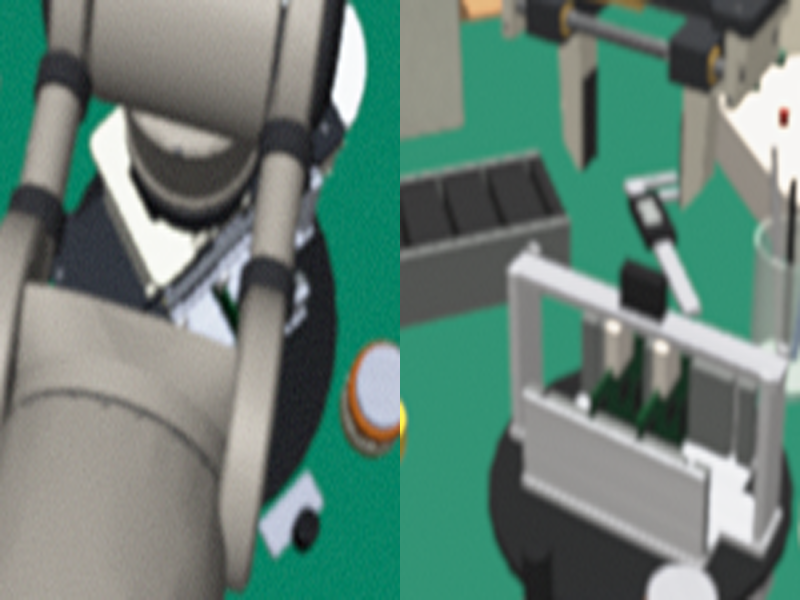

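The bar, boards and gripper line up in the side view. Lowering onto the grip block.

Request:
step_arm:
  travel:
    - [0,0,-35]
    - [0,0,-67]
    - [0,0,-67]
    - [0,0,-67]
  rotation:
    - [0,0,0]
    - [0,0,0]
    - [0,0,0]
    - [0,0,0]
  jaw: [0.7,0.7,0.7,0.7]

```text
time: 2.2
position: [0.6046, 0.0084, 0.1337]
eef_rot: [-0.0, 0.939, 0.345, -0.001]
wrist_force: [0.1, 0.8, 0.5]
finger_gap: 0.702
grasp_force: 0.0
```

Request:
step_arm:
  travel:
    - [0,0,0]
    - [0,0,0]
    - [0,0,0]
    - [0,0,0]
    - [0,0,0]
    - [0,0,0]
  rotation:
    - [0,0,0]
    - [0,0,0]
    - [0,0,0]
    - [0,0,0]
    - [0,0,0]
    - [0,0,0]
  jaw: [0.2,0.2,0.2,0.2,0.2,0.2]

```text
time: 2.7
position: [0.606, 0.0071, 0.1348]
eef_rot: [0.001, 0.939, 0.344, 0.001]
wrist_force: [0.8, -0.9, 3.9]
finger_gap: 0.387
grasp_force: 30.0
```

Request:
step_arm:
  travel:
    - [0,0,20]
    - [0,0,40]
    - [0,0,60]
    - [0,0,60]
    - [-68,-382,60]
    - [-68,-382,60]
    - [-68,-382,60]
    - [-68,-382,60]
    - [-68,-382,60]
    - [-68,-382,60]
  rotation:
    - [0,0,0]
    - [0,0,0]
    - [0,0,0]
    - [0,0,0]
    - [0,0,46]
    - [0,0,46]
    - [0,0,46]
    - [0,0,46]
    - [0,0,46]
    - [0,0,46]
  jaw: [0.2,0.2,0.2,0.2,0.2,0.2,0.2,0.2,0.2,0.2]

```text
time: 3.53
position: [0.563, -0.2263, 0.1921]
eef_rot: [-0.001, 0.76, 0.65, -0.0]
wrist_force: [0.9, -0.8, -1.9]
finger_gap: 0.385
grasp_force: 30.0
```

Request:
step_arm:
  travel:
    - [-24,-136,0]
    - [-24,-136,0]
    - [-24,-136,0]
    - [-24,-136,-30]
    - [-24,-136,-60]
    - [-24,-136,-60]
    - [-24,-136,-60]
  rotation:
    - [0,0,3.1]
    - [0,0,3.1]
    - [0,0,3.1]
    - [0,0,3.1]
    - [0,0,3.1]
    - [0,0,3.1]
    - [0,0,3.1]
  jaw: [0.2,0.2,0.2,0.2,0.2,0.2,0.2]

```text
time: 4.12
position: [0.5388, -0.3598, 0.131]
eef_rot: [-0.003, 0.744, 0.668, -0.0]
wrist_force: [0.1, -0.5, -2.4]
finger_gap: 0.385
grasp_force: 30.0
```

Request:
step_arm:
  travel:
    - [0,-10,0]
    - [0,-10,-40]
    - [0,-10,-80]
    - [0,-10,-100]
    - [0,-10,-100]
    - [0,-10,-100]
  rotation:
    - [0,0,2]
    - [0,0,2]
    - [0,0,2]
    - [0,0,2]
    - [0,0,2]
    - [0,0,2]
  jaw: [0.2,0.2,0.2,0.2,0.2,0.2]

```text
time: 4.62
position: [0.5411, -0.3705, 0.0348]
eef_rot: [0.0, 0.732, 0.682, 0.0]
wrist_force: [0.4, -0.1, -0.6]
finger_gap: 0.392
grasp_force: 30.0
```

Request:
step_arm:
  travel:
    - [0,0,-10]
    - [0,0,-16]
    - [0,0,-18]
    - [0,0,-18]
    - [0,0,-19]
    - [0,0,-19]
  rotation:
    - [0,0,0]
    - [0,0,0]
    - [0,0,0]
    - [0,0,0]
    - [0,0,0]
    - [0,0,0]
  jaw: [0.2,0.2,0.2,0.2,0.2,0.2]

```text
time: 5.12
position: [0.5406, -0.3713, 0.0158]
eef_rot: [0.001, 0.732, 0.681, 0.0]
wrist_force: [-1.9, 1.5, 3.5]
finger_gap: 0.39
grasp_force: 30.0
```

Request:
step_arm:
  travel:
    - [0,0,0]
    - [0,0,0]
    - [0,0,0]
    - [0,0,30]
    - [0,0,70]
    - [0,0,110]
    - [0,0,150]
    - [0,0,150]
    - [0,0,150]
  rotation:
    - [0,0,0]
    - [0,0,0]
    - [0,0,0]
    - [0,0,0]
    - [0,0,0]
    - [0,0,0]
    - [0,0,0]
    - [0,0,0]
    - [0,0,0]
  jaw: [0.7,0.7,0.7,0.7,0.7,1,1,1,1]

```text
time: 5.87
position: [0.5414, -0.372, 0.1681]
eef_rot: [0.003, 0.732, 0.681, 0.0]
wrist_force: [-0.6, -0.1, -0.9]
finger_gap: 0.942
grasp_force: 0.0
```

Run:
```python
from h import *
a=cap('top','t2.png');b=cap('side','s2.png')
c=np.hstack([cv2.resize(a[130:330,200:480],(400,600),interpolation=2)[:,:,::-1],cv2.resize(b[165:415,205:435],(400,600),interpolation=2)[:,:,::-1]])
cv2.imwrite('pics/c2.png',c); print(r.state()['position'])
```

```text
[ 0.53975705 -0.37068721  0.16389321]
```

View pics/c2.png

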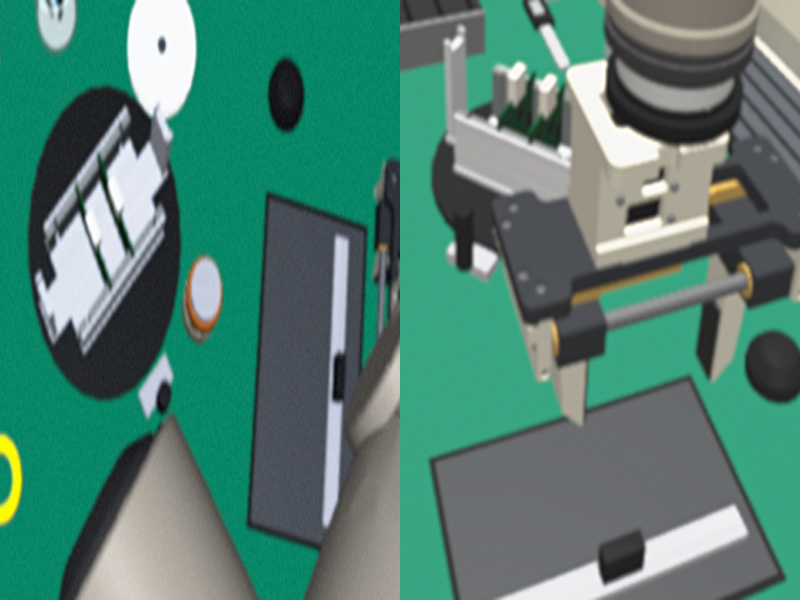

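The bar lies flat on the mat, about 45 mm off its centre line. The jar is unmoved at top pixel (344,226), and two boards are visible. Jar next.

Request:
step_arm:
  travel:
    - [37,222,0]
    - [37,222,0]
    - [37,222,0]
    - [37,222,0]
    - [37,222,0]
    - [37,222,0]
    - [37,222,0]
    - [37,222,0]
    - [37,222,0]
  rotation:
    - [0,0,-6.6]
    - [0,0,-6.6]
    - [0,0,-6.6]
    - [0,0,-6.6]
    - [0,0,-6.6]
    - [0,0,-6.6]
    - [0,0,-6.6]
    - [0,0,-6.6]
    - [0,0,-6.6]
  jaw: [1,1,1,1,1,1,1,1,1]

```text
time: 6.72
position: [0.5767, -0.1497, 0.1635]
eef_rot: [-0.001, 0.77, 0.638, -0.001]
wrist_force: [0.5, -0.0, -0.8]
finger_gap: 1.003
grasp_force: 0.0
```

Run:
```python
from h import *
np.set_printoptions(precision=4,suppress=True)
b=cap('side','s3.png'); s=r.state(); print(s['position'],s['eef_rot'])
t=cv2.imread('pics/t2.png')
T=lambda a:np.array(a)/[400/280,3]+[200,130]
print('lid',atz('top',T([(206,287)]),.077),'tabs',atz('top',T([(92,232),(117,187)]),.119))
cv2.imwrite('pics/c3.png',np.hstack([cv2.resize(t[180:260,220:330],(400,400),interpolation=2),cv2.resize(b[165:315,210:350],(400,400),interpolation=2)[:,:,::-1]]))
```

```text
[ 0.5767 -0.1503  0.1638] [-0.0005  0.7706  0.6373 -0.0005]
lid [[ 0.5757 -0.149   0.077 ]] tabs [[ 0.5896  0.0218  0.119 ]
 [ 0.6245 -0.0108  0.119 ]]
```

View pics/c3.png

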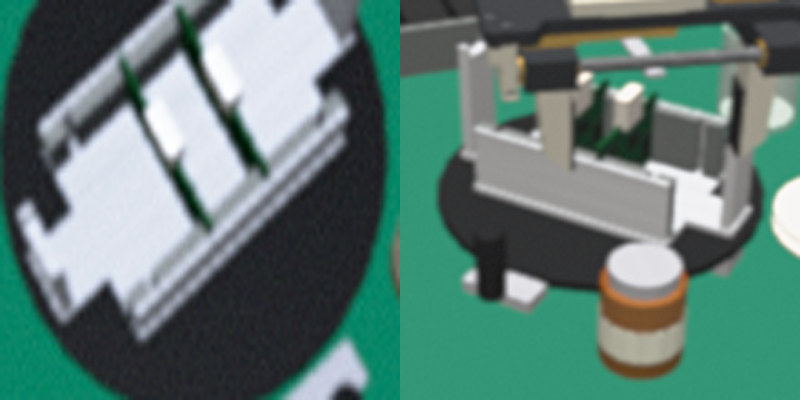

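Request:
step_arm:
  travel:
    - [0,0,-40]
    - [0,0,-80]
    - [0,0,-110]
    - [0,0,-129]
    - [0,0,-129]
    - [0,0,-129]
  rotation:
    - [0,0,0]
    - [0,0,0]
    - [0,0,0]
    - [0,0,0]
    - [0,0,0]
    - [0,0,0]
  jaw: [1,1,1,1,1,1]

```text
time: 7.27
position: [0.5764, -0.1502, 0.0349]
eef_rot: [-0.001, 0.771, 0.637, -0.001]
wrist_force: [0.5, -0.7, 0.0]
finger_gap: 0.997
grasp_force: 0.0
```

Request:
step_arm:
  travel:
    - [0,0,0]
    - [0,0,0]
    - [0,0,0]
    - [0,0,0]
    - [0,0,0]
    - [0,0,0]
  rotation:
    - [0,0,0]
    - [0,0,0]
    - [0,0,0]
    - [0,0,0]
    - [0,0,0]
    - [0,0,0]
  jaw: [0.4,0.4,0.4,0.4,0.4,0.4]

```text
time: 7.77
position: [0.5774, -0.149, 0.0363]
eef_rot: [0.0, 0.77, 0.638, 0.0]
wrist_force: [-0.0, 0.8, -0.9]
finger_gap: 0.614
grasp_force: 0.0
```

Request:
step_arm:
  travel:
    - [0,0,0]
    - [0,0,0]
    - [0,0,0]
    - [0,0,15]
    - [0,0,30]
    - [0,0,40]
    - [0,0,40]
  rotation:
    - [0,0,0]
    - [0,0,0]
    - [0,0,0]
    - [0,0,0]
    - [0,0,0]
    - [0,0,0]
    - [0,0,0]
  jaw: [0.4,0.4,0.4,0.4,0.4,0.4,0.4]

```text
time: 8.35
position: [0.5784, -0.1494, 0.0775]
eef_rot: [0.002, 0.77, 0.638, 0.001]
wrist_force: [0.4, -0.4, -1.8]
finger_gap: 0.576
grasp_force: 30.0
```

Request:
step_arm:
  travel:
    - [-5,-35,0]
    - [-9,-70,0]
    - [-12,-105,0]
    - [-14,-135,0]
    - [-14,-147,0]
    - [-14,-147,0]
    - [-14,-147,-20]
    - [-14,-147,-30]
    - [-14,-147,-30]
  rotation:
    - [0,0,0]
    - [0,0,0]
    - [0,0,0]
    - [0,0,0]
    - [0,0,0]
    - [0,0,0]
    - [0,0,0]
    - [0,0,0]
    - [0,0,0]
  jaw: [0.4,0.4,0.4,0.4,0.4,0.4,0.4,0.4,0.4]

```text
time: 9.1
position: [0.5614, -0.2935, 0.0423]
eef_rot: [-0.003, 0.77, 0.638, -0.001]
wrist_force: [-1.2, -0.0, -3.3]
finger_gap: 0.581
grasp_force: 30.0
```

Request:
step_arm:
  travel:
    - [0,0,-3]
    - [0,0,-5]
    - [0,0,-6]
    - [0,0,-7]
    - [0,0,-7]
    - [0,0,-7]
  rotation:
    - [0,0,0]
    - [0,0,0]
    - [0,0,0]
    - [0,0,0]
    - [0,0,0]
    - [0,0,0]
  jaw: [0.4,0.4,0.4,0.4,0.4,0.4]

```text
time: 9.6
position: [0.5635, -0.2961, 0.0392]
eef_rot: [0.0, 0.77, 0.638, 0.0]
wrist_force: [-0.4, 1.3, -1.4]
finger_gap: 0.58
grasp_force: 30.0
```

Request:
step_arm:
  travel:
    - [0,0,-1]
    - [0,0,-1]
    - [0,0,-1]
    - [0,0,-1]
    - [0,0,-1]
    - [0,0,-1]
    - [0,0,25]
    - [0,0,65]
    - [0,0,105]
    - [0,0,145]
  rotation:
    - [0,0,0]
    - [0,0,0]
    - [0,0,0]
    - [0,0,0]
    - [0,0,0]
    - [0,0,0]
    - [0,0,0]
    - [0,0,0]
    - [0,0,0]
    - [0,0,0]
  jaw: [0.4,0.7,1,1,1,1,1,1,1,1]

```text
time: 10.43
position: [0.5628, -0.2958, 0.1851]
eef_rot: [-0.0, 0.77, 0.638, -0.0]
wrist_force: [0.4, -0.9, 0.8]
finger_gap: 1.002
grasp_force: 0.0
```

Run:
```python
from h import *
np.set_printoptions(precision=4,suppress=True)
b=cap('side','s4.png');a=cap('top','t4.png');print(r.state()['position'])
print('tabs',atz('top',[(265.4,206),(281.1,196.6)],.119))
cv2.imwrite('pics/c4.png',np.hstack([cv2.resize(a[160:290,220:390],(400,400),interpolation=2),cv2.resize(b[225:415,205:435],(400,400),interpolation=2)])[:,:,::-1])
```

```text
[ 0.5662 -0.298   0.1918]
tabs [[ 0.5926  0.0201  0.119 ]
 [ 0.6154 -0.01    0.119 ]]
```

View pics/c4.png

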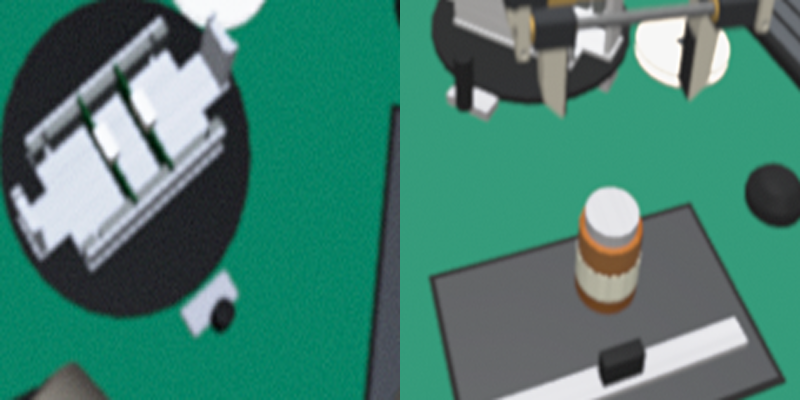

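The jar stands upright on the mat and the knob is unchanged at top pixel (314,263). Going to the knob.

Request:
step_arm:
  travel:
    - [-72,204,-10]
    - [-72,204,-10]
    - [-72,204,-10]
    - [-72,204,-10]
    - [-72,204,-10]
    - [-72,204,-10]
    - [-72,204,-10]
    - [-72,204,-10]
    - [-72,204,-40]
    - [-72,204,-60]
  rotation:
    - [0,0,-39.3]
    - [0,0,-39.3]
    - [0,0,-39.3]
    - [0,0,-39.3]
    - [0,0,-39.3]
    - [0,0,-39.3]
    - [0,0,-39.3]
    - [0,0,-39.3]
    - [0,0,-39.3]
    - [0,0,-39.3]
  jaw: [1,1,1,1,1,0.6,0.6,0.6,0.6,0.6]

```text
time: 11.37
position: [0.4923, -0.0937, 0.1231]
eef_rot: [0.001, 0.94, 0.342, 0.001]
wrist_force: [-1.1, -0.2, -0.4]
finger_gap: 0.686
grasp_force: 0.0
```

Run:
```python
from h import *
np.set_printoptions(precision=4,suppress=True)
b=cap('side','s5.png');s=r.state();print(s['position'],s['eef_rot'],s['qpos'])
cv2.imwrite('pics/c5.png',cv2.resize(b[180:300,180:340],(640,480),interpolation=2)[:,:,::-1])
print('knob',atz('top',[(314.6,263.2)],.085),atz('side',[(241.6,254.5)],.085))
```

```text
[ 0.4897 -0.0929  0.1191] [-0.0016  0.9397  0.342  -0.0022] [-0.3412  0.4148  1.7431 -0.0005  0.9892  0.5319]
knob [[ 0.4894 -0.092   0.085 ]] [[ 0.4951 -0.1054  0.085 ]]
```

View pics/c5.png

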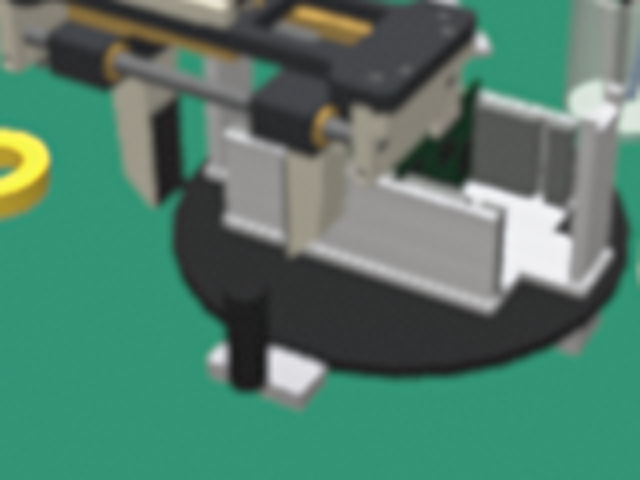

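Request:
step_arm:
  travel:
    - [-1,2,-30]
    - [-1,2,-60]
    - [-1,2,-73]
    - [-1,2,-73]
    - [-1,2,-73]
    - [-1,2,-73]
    - [-1,2,-73]
    - [-1,2,-73]
    - [-1,2,-73]
    - [-1,2,-73]
  rotation:
    - [0,0,0]
    - [0,0,0]
    - [0,0,0]
    - [0,0,0]
    - [0,0,0]
    - [0,0,0]
    - [0,0,0]
    - [0,0,0]
    - [0,0,0]
    - [0,0,0]
  jaw: [0.6,0.6,0.6,0.6,0.1,0.1,0.1,0.1,0.1,0.1]

```text
time: 12.25
position: [0.4939, -0.0937, 0.052]
eef_rot: [0.005, 0.94, 0.342, 0.003]
wrist_force: [11.2, -26.0, -16.7]
finger_gap: 0.221
grasp_force: 13.9
```

```bash
cat > arc.py <<'E'
import numpy as np
def arc(cur,a0,angs,ax=(.606,.0055),R=.15):
    o=[];w=[]
    for a in angs:
        t=np.radians(a); o.append([round(1000*(ax[0]+R*np.cos(t)-cur[0])),round(1000*(ax[1]+R*np.sin(t)-cur[1])),0]); w.append([0,0,float(round(a-a0,1))])
    print(o,w)
E
python3 - <<'E'
from arc import *
arc((.491,-.092),221.5,221.5+np.arange(5,51,5))
arc((.606+.15*np.cos(np.radians(271.5)),.0055+.15*np.sin(np.radians(271.5))),271.5,271.5+np.r_[5:41:5,41,41])
E
```

```text
[[12, -11, 0], [22, -20, 0], [32, -28, 0], [43, -34, 0], [55, -40, 0], [67, -45, 0], [80, -48, 0], [93, -51, 0], [106, -52, 0], [119, -52, 0]] [[0, 0, 5.0], [0, 0, 10.0], [0, 0, 15.0], [0, 0, 20.0], [0, 0, 25.0], [0, 0, 30.0], [0, 0, 35.0], [0, 0, 40.0], [0, 0, 45.0], [0, 0, 50.0]]
[[13, 1, 0], [26, 3, 0], [39, 6, 0], [51, 10, 0], [63, 16, 0], [74, 22, 0], [85, 29, 0], [95, 38, 0], [97, 39, 0], [97, 39, 0]] [[0, 0, 5.0], [0, 0, 10.0], [0, 0, 15.0], [0, 0, 20.0], [0, 0, 25.0], [0, 0, 30.0], [0, 0, 35.0], [0, 0, 40.0], [0, 0, 41.0], [0, 0, 41.0]]
```

Request:
step_arm:
  travel:
    - [8,-7,0]
    - [15,-14,0]
    - [22,-20,0]
    - [32,-28,0]
    - [43,-34,0]
    - [55,-40,0]
    - [67,-45,0]
    - [80,-48,0]
    - [93,-51,0]
    - [106,-52,0]
  rotation:
    - [0,0,3]
    - [0,0,6]
    - [0,0,10]
    - [0,0,15]
    - [0,0,20]
    - [0,0,25]
    - [0,0,30]
    - [0,0,35]
    - [0,0,40]
    - [0,0,45]
  jaw: [0.1,0.1,0.1,0.1,0.1,0.1,0.1,0.1,0.1,0.1]

```text
time: 13.08
position: [0.5974, -0.1457, 0.0519]
eef_rot: [0.003, 0.736, 0.676, -0.001]
wrist_force: [0.1, -13.2, -0.0]
finger_gap: 0.21
grasp_force: 30.0
```

Run:
```python
from arc import *
arc((.597,-.144),266.5,266.5+np.r_[5:46:5,47])
```

```text
[[13, 0, 0], [26, 0, 0], [39, 3, 0], [52, 6, 0], [64, 10, 0], [76, 15, 0], [87, 22, 0], [98, 29, 0], [108, 37, 0], [112, 41, 0]] [[0, 0, 5.0], [0, 0, 10.0], [0, 0, 15.0], [0, 0, 20.0], [0, 0, 25.0], [0, 0, 30.0], [0, 0, 35.0], [0, 0, 40.0], [0, 0, 45.0], [0, 0, 47.0]]
```

Request:
step_arm:
  travel:
    - [13,0,0]
    - [26,0,0]
    - [39,3,0]
    - [52,6,0]
    - [64,10,0]
    - [76,15,0]
    - [87,22,0]
    - [98,29,0]
    - [106,35,0]
    - [108,37,0]
  rotation:
    - [0,0,5]
    - [0,0,10]
    - [0,0,15]
    - [0,0,20]
    - [0,0,25]
    - [0,0,30]
    - [0,0,35]
    - [0,0,40]
    - [0,0,44]
    - [0,0,45]
  jaw: [0.1,0.1,0.1,0.1,0.1,0.1,0.1,0.1,0.1,0.1]

```text
time: 13.92
position: [0.709, -0.1093, 0.052]
eef_rot: [0.007, 0.422, 0.907, -0.001]
wrist_force: [13.9, -16.4, -6.6]
finger_gap: 0.214
grasp_force: 30.0
```

Request:
step_arm:
  travel:
    - [2,2,0]
    - [4,4,0]
    - [4,4,0]
    - [4,4,0]
  rotation:
    - [0,0,1]
    - [0,0,1]
    - [0,0,1]
    - [0,0,1]
  jaw: [0.1,0.1,0.1,0.1]

```text
time: 14.25
position: [0.7103, -0.108, 0.052]
eef_rot: [0.005, 0.416, 0.909, -0.003]
wrist_force: [6.4, -20.3, -3.7]
finger_gap: 0.21
grasp_force: 30.0
```

Request:
step_arm:
  travel:
    - [3,3,0]
    - [3,3,0]
    - [0,0,0]
    - [0,0,0]
    - [0,0,0]
    - [0,0,40]
    - [0,0,80]
    - [0,0,120]
    - [0,0,150]
    - [0,0,150]
  rotation:
    - [0,0,0]
    - [0,0,0]
    - [0,0,0]
    - [0,0,0]
    - [0,0,0]
    - [0,0,0]
    - [0,0,0]
    - [0,0,0]
    - [0,0,0]
    - [0,0,0]
  jaw: [0.1,0.1,0.6,0.6,0.6,0.6,0.6,0.6,0.6,0.6]

```text
time: 15.08
position: [0.7114, -0.1003, 0.2101]
eef_rot: [0.007, 0.414, 0.91, 0.002]
wrist_force: [0.6, -1.0, 0.2]
finger_gap: 0.599
grasp_force: 0.0
```

Request:
step_arm:
  travel:
    - [-40,-40,0]
    - [-80,-80,0]
    - [-120,-100,0]
    - [-160,-110,0]
    - [-200,-120,0]
    - [-240,-120,0]
    - [-280,-120,0]
    - [-280,-120,0]
  rotation:
    - [0,0,0]
    - [0,0,0]
    - [0,0,0]
    - [0,0,0]
    - [0,0,0]
    - [0,0,0]
    - [0,0,0]
    - [0,0,0]
  jaw: [0.6,0.6,0.6,0.6,0.6,0.6,0.6,0.6]

```text
time: 15.75
position: [0.425, -0.2199, 0.2006]
eef_rot: [-0.001, 0.415, 0.91, 0.0]
wrist_force: [0.6, 0.0, -0.0]
finger_gap: 0.597
grasp_force: 0.0
```

Run:
```python
from h import *
np.set_printoptions(precision=4,suppress=True)
b=cap('side','s6.png');a=cap('top','t6.png');s=r.state();print(s['position'],s['eef_rot'],s['qpos'])
cv2.imwrite('pics/c6.png',np.hstack([cv2.resize(a[150:270,215:335],(400,600),interpolation=2),cv2.resize(b[165:285,220:340],(400,600),interpolation=2)])[:,:,::-1])
```

```text
[ 0.4252 -0.22    0.2011] [-0.0006  0.4156  0.9096  0.0001] [-0.6378  0.2824  1.6861  0.      1.1745 -1.3515]
```

View pics/c6.png

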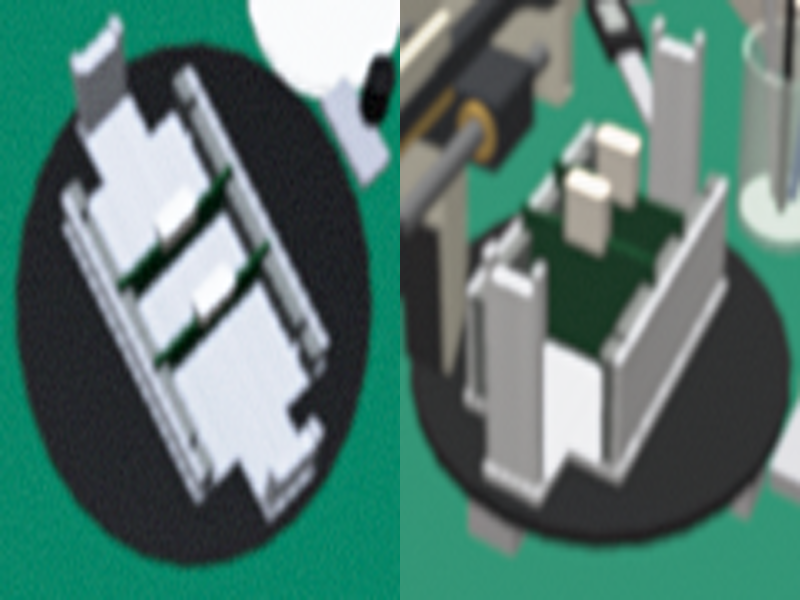

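Run:
```python
from h import *
np.set_printoptions(precision=4,suppress=True)
T=lambda a:np.array(a)/[400/120,5]+[215,150]
S=lambda a:np.array(a)/[400/120,5]+[220,165]
a=[(175,213),(213,285)];b=[(618,138),(588,182)]
print(tri(S(b),T(a)),atz('top',T(a),.119),atz('side',S(b),.119))
e=T([(122,285),(228,172),(160,358),(266,250)]); print('board upper corners',m:=atz('top',e,.097)); d=m[1]-m[0];d2=m[3]-m[2];print(np.degrees(np.arctan2(d[1],d[0])),np.degrees(np.arctan2(d2[1],d2[0])),(m[0]+m[1])/2,(m[2]+m[3])/2,np.linalg.norm(d),np.linalg.norm(d2))
# board-top corners in the side view:
```

```text
[[ 0.7191 -0.0473  0.1301  0.236 ]
 [ 0.6889 -0.0695  0.1288  0.2278]] [[ 0.6211  0.0186  0.119 ]
 [ 0.5932 -0.0075  0.119 ]] [[ 0.8552 -0.0658  0.119 ]
 [ 0.817  -0.0894  0.119 ]]
board upper corners [[ 0.5927  0.0493  0.097 ]
 [ 0.6477 -0.0124  0.097 ]
 [ 0.5641  0.0225  0.097 ]
 [ 0.6163 -0.0392  0.097 ]]
-48.24466342247665 -49.75500268995222 [0.6202 0.0184 0.097 ] [ 0.5902 -0.0084  0.097 ] 0.08265686492819639 0.08087585373436354
```

Request:
step_arm:
  travel:
    - [166,212,0]
    - [166,212,0]
    - [166,212,0]
    - [166,212,0]
    - [166,212,0]
    - [166,212,0]
    - [166,212,0]
    - [166,212,0]
    - [166,212,0]
    - [166,212,-30]
  rotation:
    - [0,0,0]
    - [0,0,0]
    - [0,0,0]
    - [0,0,0]
    - [0,0,0]
    - [0,0,0]
    - [0,0,0]
    - [0,0,0]
    - [0,0,0]
    - [0,0,0]
  jaw: [0.27,0.27,0.27,0.27,0.27,0.27,0.27,0.27,0.27,0.27]

```text
time: 16.68
position: [0.5975, -0.0091, 0.1756]
eef_rot: [0.005, 0.414, 0.91, 0.001]
wrist_force: [0.9, -0.4, 0.1]
finger_gap: 0.274
grasp_force: 0.0
```

Run:
```python
from h import *
np.set_printoptions(precision=4,suppress=True)
T=lambda a:np.array(a)/[400/120,5]+[215,150]
S=lambda a:(np.array(a)-[400,0])/[400/120,5]+[220,165]
a=[(175,213),(213,285)];b=[(618,138),(588,182)]
print(tri(S(b),T(a)),atz('side',S(b),.119))
b=cap('side','s7.png');s=r.state();print(s['position'],s['eef_rot'],s['finger_gap'])
t=cv2.imread('pics/t6.png')
cv2.imwrite('pics/c7.png',np.hstack([cv2.resize(t[170:270,85:170],(400,600),interpolation=2),cv2.resize(b[145:245,220:320],(400,600),interpolation=2)[:,:,::-1]]))
```

```text
[[ 0.6234  0.0182  0.1167  0.0034]
 [ 0.5948 -0.0078  0.1166  0.0022]] [[ 0.6237  0.0147  0.119 ]
 [ 0.5946 -0.0114  0.119 ]]
[ 0.5928 -0.009   0.1664] [-0.0017  0.415   0.9098 -0.0005] 0.2677900516913552
```

View pics/c7.png

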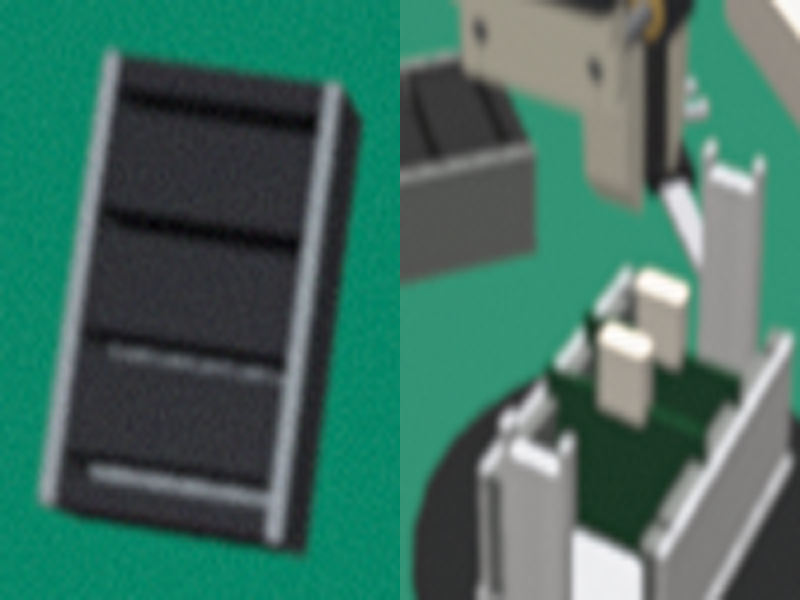

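The board tabs are at about (0.594,-0.008) and (0.622,0.018), tops 0.117 high, which matches slots ±20 mm. The gripper is right above the near tab, so I'll lower onto it and grip.

Request:
step_arm:
  travel:
    - [1,0,-15]
    - [1,0,-30]
    - [1,0,-45]
    - [1,0,-60]
    - [1,0,-70]
    - [1,0,-77]
    - [1,0,-77]
  rotation:
    - [0,0,0]
    - [0,0,0]
    - [0,0,0]
    - [0,0,0]
    - [0,0,0]
    - [0,0,0]
    - [0,0,0]
  jaw: [0.27,0.27,0.27,0.27,0.27,0.27,0.27]

```text
time: 17.32
position: [0.5942, -0.0095, 0.0925]
eef_rot: [-0.001, 0.415, 0.91, -0.0]
wrist_force: [-0.6, 0.8, -0.1]
finger_gap: 0.271
grasp_force: 0.0
```

Request:
step_arm:
  travel:
    - [0,0,0]
    - [0,0,0]
    - [0,0,0]
    - [0,0,0]
    - [0,0,0]
  rotation:
    - [0,0,0]
    - [0,0,0]
    - [0,0,0]
    - [0,0,0]
    - [0,0,0]
  jaw: [0,0,0,0,0]

```text
time: 17.73
position: [0.5958, -0.0091, 0.0947]
eef_rot: [0.001, 0.415, 0.91, 0.0]
wrist_force: [-0.2, 1.3, 4.1]
finger_gap: 0.105
grasp_force: 30.0
```

Request:
step_arm:
  travel:
    - [0,0,15]
    - [0,0,35]
    - [0,0,60]
    - [0,0,85]
    - [0,0,108]
    - [0,0,108]
    - [-3,40,108]
    - [-6,80,108]
    - [-10,120,108]
    - [-14,160,108]
  rotation:
    - [0,0,0]
    - [0,0,0]
    - [0,0,0]
    - [0,0,0]
    - [0,0,0]
    - [0,0,0]
    - [0,0,-5]
    - [0,0,-11]
    - [0,0,-17]
    - [0,0,-23]
  jaw: [0,0,0,0,0,0,0,0,0,0]

```text
time: 18.57
position: [0.5804, 0.1523, 0.2007]
eef_rot: [-0.001, 0.591, 0.807, -0.0]
wrist_force: [0.9, -0.3, -1.3]
finger_gap: 0.105
grasp_force: 30.0
```

Request:
step_arm:
  travel:
    - [-1,40,0]
    - [-2,80,0]
    - [-3,120,0]
    - [-4,150,0]
    - [-5,170,0]
    - [-5,174,-20]
    - [-5,174,-40]
    - [-5,174,-55]
    - [-5,174,-65]
    - [-5,174,-65]
  rotation:
    - [0,0,-5]
    - [0,0,-10]
    - [0,0,-15]
    - [0,0,-18.9]
    - [0,0,-18.9]
    - [0,0,-18.9]
    - [0,0,-18.9]
    - [0,0,-18.9]
    - [0,0,-18.9]
    - [0,0,-18.9]
  jaw: [0,0,0,0,0,0,0,0,0,0]

```text
time: 19.4
position: [0.5745, 0.3243, 0.1331]
eef_rot: [-0.001, 0.713, 0.701, -0.003]
wrist_force: [-0.7, 0.5, -1.6]
finger_gap: 0.103
grasp_force: 30.0
```

Run:
```python
from h import *
np.set_printoptions(precision=4,suppress=True)
b=cap('side','s8.png');a=cap('top','t8.png');s=r.state();print(s['position'],s['eef_rot'],s['finger_gap'])
cv2.imwrite('pics/c8.png',np.hstack([cv2.resize(a[170:270,85:170],(400,600),interpolation=2),cv2.resize(b[120:200,170:270],(400,600),interpolation=2)])[:,:,::-1])
```

```text
[0.5762 0.3249 0.1366] [-0.0001  0.713   0.7012 -0.0002] 0.10643914596890905
```

View pics/c8.png

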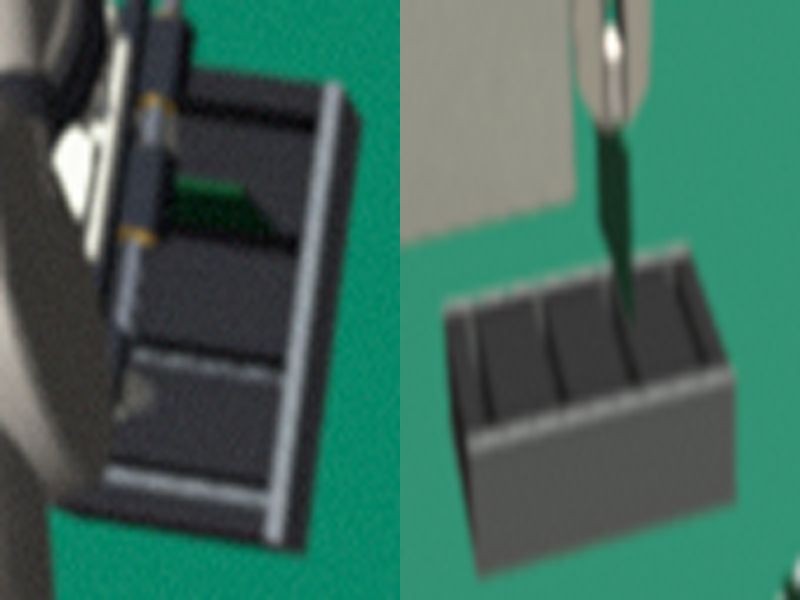

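Run:
```python
from h import *
np.set_printoptions(precision=4,suppress=True)
S=lambda a:(np.array(a)-[400,0])/[4,7.5]+[170,120]
T=lambda a:np.array(a)/[400/85,6]+[85,170]
x,y,z=.5757,.3247,.1355-.0587
C=[[x+.045*.017,y+s*.045,z] for s in(-1,1)]
print('pred side corner',proj('side',C),'obs',S([(632,322)]),'pred top',proj('top',C),'obs',T([(272,238)]))
print('corner side->',atz('side',S([(632,322)]),z),'top->',atz('top',T([(272,238)]),z))
print('slots side front',atz('side',S([(490,420),(563,397),(635,380),(703,362)]),.05))
print('slots side back',atz('side',S([(470,306),(540,296),(605,285),(672,274)]),.05))
print('slots top R',atz('top',T([(315,122),(300,243),(285,370),(270,495)]),.05),'L',atz('top',T([(125,97),(108,217),(100,343),(90,465)]),.05))
```

```text
pred side corner [[228.438  161.0048]
 [219.6251 147.3678]] obs [[228.     162.9333]] pred top [[144.611  206.4222]
 [104.3142 202.59  ]] obs [[142.8    209.6667]]
corner side-> [[0.5725 0.2693 0.0768]] top-> [[0.569  0.2826 0.0768]]
slots side front [[0.4831 0.2806 0.05  ]
 [0.5298 0.2819 0.05  ]
 [0.5759 0.2791 0.05  ]
 [0.6208 0.2779 0.05  ]]
slots side back [[0.4876 0.372  0.05  ]
 [0.5334 0.3646 0.05  ]
 [0.5768 0.3591 0.05  ]
 [0.6221 0.3532 0.05  ]]
slots top R [[0.6196 0.2765 0.05  ]
 [0.5736 0.2768 0.05  ]
 [0.5261 0.2769 0.05  ]
 [0.4801 0.2773 0.05  ]] L [[0.6207 0.3696 0.05  ]
 [0.5746 0.3702 0.05  ]
 [0.5274 0.3662 0.05  ]
 [0.4823 0.3637 0.05  ]]
```

Front-corner readings from both views put the board's lower edge about 4 mm short in x of the +23 slot. I'll shift it, lower to just above the rim and look again.

Request:
step_arm:
  travel:
    - [4,0,0]
    - [4,0,-10]
    - [4,0,-18]
    - [4,0,-18]
    - [4,0,-18]
  rotation:
    - [0,0,0]
    - [0,0,0]
    - [0,0,0]
    - [0,0,0]
    - [0,0,0]
  jaw: [0,0,0,0,0]

```text
time: 19.92
position: [0.5797, 0.3247, 0.1179]
eef_rot: [-0.0, 0.713, 0.701, -0.001]
wrist_force: [0.4, -0.1, -1.1]
finger_gap: 0.108
grasp_force: 30.0
```

Run:
```python
from h import *
np.set_printoptions(precision=4,suppress=True)
b=cap('side','s9.png');a=cap('top','t9.png');s=r.state();print(s['position'],s['eef_rot'],s['finger_gap'])
cv2.imwrite('pics/c9.png',np.hstack([cv2.resize(a[180:230,105:155],(400,600),interpolation=2),cv2.resize(b[130:190,200:250],(400,600),interpolation=2)])[:,:,::-1])
```

```text
[0.5803 0.325  0.1188] [0.     0.7129 0.7012 0.0001] 0.1081323171835152
```

View pics/c9.png

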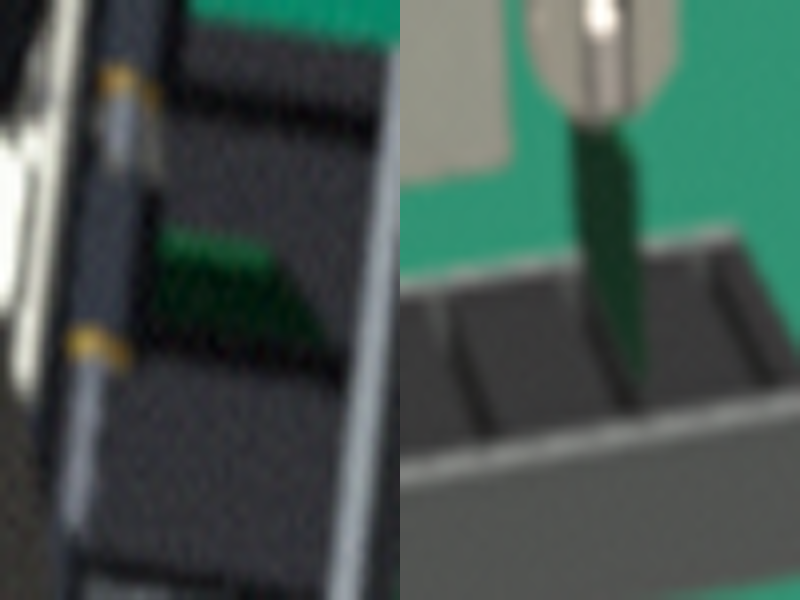

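Both views place the lower corner within about 1 mm of the slot line, slightly far in x (side crop (637,385), top crop (325,345)). I'll shift -1 mm and insert with force checks.

Request:
step_arm:
  travel:
    - [-1,0,0]
    - [-1,0,-5]
    - [-1,0,-9]
    - [-1,0,-12]
    - [-1,0,-15]
    - [-1,0,-18]
    - [-1,0,-18]
  rotation:
    - [0,0,0]
    - [0,0,0]
    - [0,0,0]
    - [0,0,0]
    - [0,0,0]
    - [0,0,0]
    - [0,0,0]
  jaw: [0,0,0,0,0,0,0]

```text
time: 20.6
position: [0.5818, 0.3258, 0.1088]
eef_rot: [0.002, 0.713, 0.701, 0.005]
wrist_force: [-8.1, -5.5, 37.7]
finger_gap: 0.111
grasp_force: 30.4
```

It landed on a rib at 0.050, so it isn't in the slot. I'll lift slightly and measure slot and board edge numerically in the rectified planes.

Request:
step_arm:
  travel:
    - [0,0,8]
    - [0,0,20]
    - [0,0,20]
    - [0,0,20]
  rotation:
    - [0,0,0]
    - [0,0,0]
    - [0,0,0]
    - [0,0,0]
  jaw: [0,0,0,0]

```text
time: 20.93
position: [0.5794, 0.3251, 0.1209]
eef_rot: [0.0, 0.713, 0.701, 0.0]
wrist_force: [-0.1, 0.3, -1.5]
finger_gap: 0.102
grasp_force: 30.0
```

```bash
cat > prof.py <<'E'
from h import *
def rect(n,im,z,xs,ys):
    X,Y=np.meshgrid(xs,ys); p=proj(n,np.c_[X.ravel(),Y.ravel(),np.full(X.size,z)]).astype(np.float32)
    return cv2.remap(im,p[:,0].reshape(X.shape),p[:,1].reshape(X.shape),cv2.INTER_LINEAR).astype(float)
E
python3 - <<'E'
from prof import *
b=cap('side','s10.png')[:,:,::-1];a=cap('top','t10.png')[:,:,::-1];s=r.state();print(s['position'],s['eef_rot'])
xs=np.arange(.545,.612,.001)
for n,f in(('side','s6.png'),('top','t6.png'),('side','s0')):
    im=cv2.imread('pics/'+({'s0':'side0.png'}.get(f,f)))
    for y0 in (.285,.31,.34,.36):
        g=rect(n,im,.05,xs,np.arange(y0,y0+.008,.001)).mean((0,2)); print(f,y0,np.round(g[::2]).astype(int))
print((xs[::2]*1000).round().astype(int))
z=s['position'][2]-.0587
for n,im in(('side',b),('top',a)):
    for y0 in np.arange(.262,.32,.008):
        R=rect(n,im,z,xs,np.arange(y0,y0+.004,.001)).mean(0); print(n,round(y0,3),np.round((R[:,1]-R[:,2]))[::2].astype(int))
E
```

```text
[0.57877296 0.32479053 0.1195885 ] [-2.77833765e-04  7.12933199e-01  7.01231434e-01 -8.08150459e-04]
s6.png 0.285 [137 147 147 141 132 122 115 112 111 113 119 127 137 147 160 173 188 203
 213 221 225 222 213 197 175 156 142 132 124 115 106  97  89  83]
s6.png 0.31 [ 84 101 122 139 146 146 142 137 131 129 129 129 128 129 128 128 129 128
 127 128 128 128 129 131 136 141 146 150 152 152 151 150 148 144]
s6.png 0.34 [229 239 244 245 243 239 230 218 201 180 158 138 126 119 117 118 122 125
 127 128 129 128 128 129 129 129 127 122 111  95  75  59  48  44]
s6.png 0.36 [121 108  97  94  98 115 140 161 178 183 178 166 149 133 120 111 106 107
 111 117 122 126 128 128 128 129 129 129 129 126 119 105  87  67]
t6.png 0.285 [53 52 50 52 51 52 52 52 53 53 52 48 39 25 15 19 32 43 50 50 51 52 50 50
 50 51 50 51 51 51 51 51 51 50]
t6.png 0.31 [53 52 52 51 52 51 50 50 51 51 51 51 43 30 17 17 27 39 48 51 50 51 52 51
 50 50 50 50 51 49 50 49 51 51]
t6.png 0.34 [51 51 51 51 51 50 51 52 52 50 50 49 46 36 19 13 21 35 46 50 50 51 50 50
 50 50 49 50 50 50 50 51 50 49]
t6.png 0.36 [50 51 51 51 51 51 51 49 49 50
[... 1740 characters left out ...]
 5 6 7 6 4]
top 0.278 [ 1  0  1  0 -1 -1  1  2  0  0  1  1 -1 -1  1  3  3  2  2 -2  0  0  0  0
  1  2  1  2  2  2  0  0  1  0]
top 0.286 [ 1  1  1  0  0 -1  2  3  2  1  2  1 -1  1  2 11 16 13  8  4  1  2  0  0
  1  1  1  2  3  2  0  0 -1  1]
top 0.294 [ 1  1  1  1  1  1  0  0  1  1  2  0 -2 -1  2 10 17 21 21 20 15  8  2  4
  1  1  3  0  0  0  1  1  1  0]
top 0.302 [ 0  0  1  1  0  0  1  2  1 -1  1  1 -1  1  5  9 16 22 23 21 24 37 44 32
 14  3  2  1  1  1  1  1  1  0]
top 0.31 [ 2  1  3  1  2  2  1  1  1  2  2  1  1 -1  0 11 18 19 20 19 25 40 48 37
 17  4  0  1  1  0  0  0  2  1]
top 0.318 [ 2  2  0  1  2  0 -1  1  0 -1 -1  0  1  1  1  7 19 19 21 20 25 37 46 42
 17  3 -1  0  0  0  1  1  1 -1]
```

Consistent result: the slot line is at 574.4 mm (top) and 576 (side), and the board centre at 576.8 and 578.8. So it is about 2.6 mm too far in x, and the slot yaw is about -1.5°.

Request:
step_arm:
  travel:
    - [-2.7,0,0]
    - [-2.7,0,0]
    - [-2.7,0,-5]
    - [-2.7,0,-9]
    - [-2.7,0,-12]
    - [-2.7,0,-15]
    - [-2.7,0,-15]
  rotation:
    - [0,0,-0.5]
    - [0,0,-0.5]
    - [0,0,-0.5]
    - [0,0,-0.5]
    - [0,0,-0.5]
    - [0,0,-0.5]
    - [0,0,-0.5]
  jaw: [0,0,0,0,0,0,0]

```text
time: 21.62
position: [0.5761, 0.3248, 0.1046]
eef_rot: [-0.0, 0.716, 0.698, -0.001]
wrist_force: [-1.0, 0.0, -0.7]
finger_gap: 0.108
grasp_force: 30.0
```

It's in the slot with no contact force. Lowering to the floor.

Request:
step_arm:
  travel:
    - [0,0,-8]
    - [0,0,-16]
    - [0,0,-24]
    - [0,0,-30]
    - [0,0,-35]
    - [0,0,-38]
    - [0,0,-38]
    - [0,0,-38]
  rotation:
    - [0,0,0]
    - [0,0,0]
    - [0,0,0]
    - [0,0,0]
    - [0,0,0]
    - [0,0,0]
    - [0,0,0]
    - [0,0,0]
  jaw: [0,0,0,0,0,0,0,0]

```text
time: 22.28
position: [0.5766, 0.325, 0.0677]
eef_rot: [0.0, 0.716, 0.698, 0.0]
wrist_force: [0.3, -0.3, -0.3]
finger_gap: 0.107
grasp_force: 30.0
```

Request:
step_arm:
  travel:
    - [0,0,-2]
    - [0,0,-3]
    - [0,0,-3]
    - [0,0,-3]
    - [0,0,-3]
    - [0,0,10]
    - [0,0,40]
    - [0,0,80]
    - [0,0,120]
    - [0,0,132]
  rotation:
    - [0,0,0]
    - [0,0,0]
    - [0,0,0]
    - [0,0,0]
    - [0,0,0]
    - [0,0,0]
    - [0,0,0]
    - [0,0,0]
    - [0,0,0]
    - [0,0,0]
  jaw: [0,0,0.3,0.3,0.3,0.3,0.3,0.3,0.3,0.3]

```text
time: 23.12
position: [0.5787, 0.326, 0.2071]
eef_rot: [0.002, 0.716, 0.698, 0.005]
wrist_force: [0.5, -0.1, 0.5]
finger_gap: 0.303
grasp_force: 0.0
```

Request:
step_arm:
  travel:
    - [48,-307,0]
    - [48,-307,0]
    - [48,-307,0]
    - [48,-307,0]
    - [48,-307,0]
    - [48,-307,0]
    - [48,-307,0]
    - [48,-307,0]
    - [48,-307,0]
    - [48,-307,0]
  rotation:
    - [0,0,42.3]
    - [0,0,42.3]
    - [0,0,42.3]
    - [0,0,42.3]
    - [0,0,42.3]
    - [0,0,42.3]
    - [0,0,42.3]
    - [0,0,42.3]
    - [0,0,42.3]
    - [0,0,42.3]
  jaw: [0.3,0.3,0.3,0.3,0.3,0.3,0.3,0.3,0.3,0.3]

```text
time: 23.95
position: [0.6246, 0.0164, 0.1997]
eef_rot: [-0.0, 0.417, 0.909, 0.0]
wrist_force: [0.1, 0.7, -0.2]
finger_gap: 0.3
grasp_force: 0.0
```

Run:
```python
from prof import *
np.set_printoptions(precision=4,suppress=True)
b=cap('side','s11.png')[:,:,::-1].astype(int);a=cap('top','t11.png')[:,:,::-1].astype(int);s=r.state();print(s['position'],s['eef_rot'])
from scipy import ndimage
# white tabs in side image within tote region: expected px
print('pred board tab top',proj('side',[[.576,.325,.09]]),proj('top',[[.576,.325,.09]]))
for n,im in(('side',b),('top',a)):
    m=(im.min(2)>150); l,k=ndimage.label(m)
    p=proj(n,[[.576,.325,.085]])[0]
    for i,sl in enumerate(ndimage.find_objects(l)):
        c=ndimage.center_of_mass(m,l,i+1)
        if abs(c[1]-p[0])<25 and abs(c[0]-p[1])<25: print(n,np.array(c)[::-1],sl,(l==i+1).sum())
# tab A in side
p=proj('side',[[.6234,.0182,.119]])[0];print(p); l,k=ndimage.label(b.min(2)>185)
for i,sl in enumerate(ndimage.find_objects(l)):
    c=np.array(ndimage.center_of_mass(l==i+1))[::-1]
    if np.abs(c-p).max()<20: print('A',c,(l==i+1).sum(),atz('side',[c],.119))
```

```text
[0.6243 0.0188 0.1997] [-0.0002  0.4158  0.9095  0.0002]
pred board tab top [[223.4333 149.2739]] [[122.3714 203.3001]]
side [224. 150.] (slice(148, 153, None), slice(221, 228, None)) 27
top [121.5352 203.7183] (slice(201, 208, None), slice(116, 128, None)) 71
[284.5921 191.8115]
A [302.5 174.5] 24 [[0.6881 0.0759 0.119 ]]
A [291.386  181.2105] 57 [[0.6536 0.0554 0.119 ]]
A [285.087  192.3478] 46 [[0.6235 0.0159 0.119 ]]
A [272.7692 193.6154] 13 [[0.5985 0.0192 0.119 ]]
```

Board 1's tab appears where a fully seated board's would, and tab A is where predicted. Grasping board 2.

Request:
step_arm:
  travel:
    - [0.5,-1,-40]
    - [0.5,-1,-60]
    - [0.5,-1,-75]
    - [0.5,-1,-90]
    - [0.5,-1,-100]
    - [0.5,-1,-106]
    - [0.5,-1,-106]
  rotation:
    - [0,0,0]
    - [0,0,0]
    - [0,0,0]
    - [0,0,0]
    - [0,0,0]
    - [0,0,0]
    - [0,0,0]
  jaw: [0.3,0.3,0.3,0.3,0.3,0.3,0.3]

```text
time: 24.63
position: [0.6244, 0.0181, 0.0927]
eef_rot: [-0.001, 0.415, 0.91, -0.0]
wrist_force: [-1.6, 0.0, 0.3]
finger_gap: 0.3
grasp_force: 0.0
```

Request:
step_arm:
  travel:
    - [0,0,0]
    - [0,0,0]
    - [0,0,0]
    - [0,0,0]
    - [0,0,0]
    - [0,0,0]
  rotation:
    - [0,0,0]
    - [0,0,0]
    - [0,0,0]
    - [0,0,0]
    - [0,0,0]
    - [0,0,0]
  jaw: [0,0,0,0,0,0]

```text
time: 25.13
position: [0.6257, 0.0171, 0.0948]
eef_rot: [0.001, 0.416, 0.909, 0.001]
wrist_force: [0.6, 2.7, 4.9]
finger_gap: 0.105
grasp_force: 30.0
```

Request:
step_arm:
  travel:
    - [0,0,15]
    - [0,0,35]
    - [0,0,60]
    - [0,0,85]
    - [0,0,108]
    - [0,0,108]
    - [-8,38,108]
    - [-18,76,108]
    - [-29,114,108]
    - [-40,152,108]
  rotation:
    - [0,0,0]
    - [0,0,0]
    - [0,0,0]
    - [0,0,0]
    - [0,0,0]
    - [0,0,0]
    - [0,0,-5]
    - [0,0,-11]
    - [0,0,-17]
    - [0,0,-23]
  jaw: [0,0,0,0,0,0,0,0,0,0]

```text
time: 25.97
position: [0.5838, 0.1699, 0.2003]
eef_rot: [-0.001, 0.591, 0.806, -0.001]
wrist_force: [0.2, 0.4, -1.0]
finger_gap: 0.108
grasp_force: 30.0
```

Request:
step_arm:
  travel:
    - [-12,38,0]
    - [-24,76,0]
    - [-36,114,0]
    - [-48,145,0]
    - [-54,156,0]
    - [-54,156,0]
    - [-54,156,-20]
    - [-54,156,-40]
    - [-54,156,-60]
    - [-54,156,-60]
  rotation:
    - [0,0,-5]
    - [0,0,-10]
    - [0,0,-15]
    - [0,0,-19.3]
    - [0,0,-19.3]
    - [0,0,-19.3]
    - [0,0,-19.3]
    - [0,0,-19.3]
    - [0,0,-19.3]
    - [0,0,-19.3]
  jaw: [0,0,0,0,0,0,0,0,0,0]

```text
time: 26.8
position: [0.5291, 0.3222, 0.1368]
eef_rot: [-0.001, 0.716, 0.698, -0.004]
wrist_force: [-1.4, 0.1, -2.5]
finger_gap: 0.105
grasp_force: 30.0
```

Request:
step_arm:
  travel:
    - [0,1,-8]
    - [0,1,-16]
    - [0,1,-20]
    - [0,1,-20]
    - [0,1,-20]
    - [0,1,-20]
  rotation:
    - [0,0,0]
    - [0,0,0]
    - [0,0,0]
    - [0,0,0]
    - [0,0,0]
    - [0,0,0]
  jaw: [0,0,0,0,0,0]

```text
time: 27.3
position: [0.5314, 0.3261, 0.1225]
eef_rot: [0.0, 0.716, 0.698, 0.001]
wrist_force: [0.6, -0.2, -1.2]
finger_gap: 0.107
grasp_force: 30.0
```

Run:
```python
from prof import *
b=cap('side','s12.png')[:,:,::-1];a=cap('top','t12.png')[:,:,::-1];s=r.state();print(s['position'],s['eef_rot'])
xs=np.arange(.505,.560,.001)
print((xs[::2]*1000).round().astype(int))
for n,f in(('top','t6.png'),('side','side0.png')):
    im=cv2.imread('pics/'+f)
    for y0 in (.285,.31,.335):
        g=rect(n,im,.05,xs,np.arange(y0,y0+.008,.001)).mean((0,2)); print(f,y0,np.round(g[::2]).astype(int))
z=s['position'][2]-.0593
for n,im in(('side',b),('top',a)):
    for y0 in np.arange(.27,.32,.008):
        R=rect(n,im,z,xs,np.arange(y0,y0+.004,.001)).mean(0); print(n,round(y0,3),np.round((R[:,1]-R[:,2]))[::2].astype(int))
```

```text
[0.53130687 0.32615048 0.1224212 ] [2.44897371e-04 7.15931481e-01 6.98170254e-01 5.92908427e-04]
[505 507 509 511 513 515 517 519 521 523 525 527 529 531 533 535 537 539
 541 543 545 547 549 551 553 555 557 559]
t6.png 0.285 [53 54 54 52 52 52 52 54 66 82 82 60 33 30 44 50 51 52 52 52 53 52 50 52
 51 52 52 52]
t6.png 0.31 [52 54 54 52 52 53 52 52 63 81 85 65 37 27 41 49 52 52 51 52 53 52 52 51
 52 51 50 50]
t6.png 0.335 [52 52 52 52 52 50 52 51 57 70 79 67 42 29 36 46 50 53 52 51 50 50 52 51
 51 51 52 52]
side0.png 0.285 [58 57 57 57 57 57 57 57 56 53 48 40 35 37 43 51 55 57 57 57 57 57 57 56
 56 57 57 57]
side0.png 0.31 [57 58 57 57 57 58 58 57 56 54 50 42 37 38 43 51 55 57 58 57 57 58 57 57
 56 57 58 58]
side0.png 0.335 [58 58 58 58 58 58 57 57 58 59 61 61 55 47 44 49 54 57 57 57 57 58 57 57
 57 57 57 57]
side 0.27 [ 0  0  0  0 -1 -1 -1 -1  0  0  1  2  2  2  1  0  0  0  0  0  0  0 -1 -1
  0 -1 -1 -1]
side 0.278 [ 0  0  0  0 -1  0  0  0  0 -1  2  5  9 10  6  3  0 -1  0  0  1 -1  0  0
 -1 -1 -1  0]
side 0.286 [ 0 -1  0  0  1 -1  0  0  0  0  2  6 12 16 15  7  2 -1 -1  0  0  0  0  0
 -
[... 350 characters left out ...]
 3  9 16 22 26 23 17  9  2  0  0 -1 -1
  0  0  0 -1]
top 0.27 [8 7 7 8 6 7 7 7 8 8 6 6 7 6 7 6 5 6 6 6 6 6 6 7 7 6 6 7]
top 0.278 [ 0  1  1  1  0  1  2  1  2  1  3  2  0  1  1  1  0  0  1  0  1  1  1 -1
 -1  1  1  1]
top 0.286 [ 1  1  1  0  3  0  1  3  5  6  5  7 11  9  7  3  2  2  2  2  0  0  1  1
  2  0  2  1]
top 0.294 [ 0  0  1  1  0  1  2  1  2  1  2  7 15 20 17 11  5  2  0  2  2  2  1  1
  1  1  2  2]
top 0.302 [ 1  1  1  2  1  1  1  2  3  4  5  5 12 19 22 30 37 33 18  6  2  0  1  0
  0  0  1  2]
top 0.31 [ 2  3  4  0  1  0  1  2  3  3  4  5 11 18 20 33 46 42 25  9  2 -1  0  2
  1 -1  0  0]
top 0.318 [ 1  0  0  0  0  1 -1  2  2  4  4  4 12 20 24 32 44 45 27 11  3  1  2  1
  0 -1  1  1]
```

The slot is 46 mm from the first one, and tool, side and top readings average to a -1 mm correction. Inserting.

Request:
step_arm:
  travel:
    - [-1,0,0]
    - [-1,0,-5]
    - [-1,0,-9]
    - [-1,0,-12]
    - [-1,0,-15]
    - [-1,0,-18]
    - [-1,0,-18]
  rotation:
    - [0,0,0]
    - [0,0,0]
    - [0,0,0]
    - [0,0,0]
    - [0,0,0]
    - [0,0,0]
    - [0,0,0]
  jaw: [0,0,0,0,0,0,0]

```text
time: 27.98
position: [0.5296, 0.3258, 0.1028]
eef_rot: [-0.0, 0.716, 0.698, -0.001]
wrist_force: [0.8, 0.1, -0.7]
finger_gap: 0.111
grasp_force: 30.0
```

Request:
step_arm:
  travel:
    - [0,0,-8]
    - [0,0,-16]
    - [0,0,-24]
    - [0,0,-30]
    - [0,0,-34]
    - [0,0,-37]
    - [0,0,-37]
    - [0,0,-39]
    - [0,0,-39]
  rotation:
    - [0,0,0]
    - [0,0,0]
    - [0,0,0]
    - [0,0,0]
    - [0,0,0]
    - [0,0,0]
    - [0,0,0]
    - [0,0,0]
    - [0,0,0]
  jaw: [0,0,0,0,0,0,0,0,0]

```text
time: 28.73
position: [0.5305, 0.3262, 0.0658]
eef_rot: [0.0, 0.716, 0.698, 0.001]
wrist_force: [-0.6, 0.8, 3.9]
finger_gap: 0.108
grasp_force: 30.0
```

Request:
step_arm:
  travel:
    - [0,0,0]
    - [0,0,0]
    - [0,0,0]
    - [0,0,0]
    - [0,0,10]
    - [0,0,40]
    - [0,0,80]
    - [0,0,120]
    - [0,0,145]
    - [0,0,145]
  rotation:
    - [0,0,0]
    - [0,0,0]
    - [0,0,0]
    - [0,0,0]
    - [0,0,0]
    - [0,0,0]
    - [0,0,0]
    - [0,0,0]
    - [0,0,0]
    - [0,0,0]
  jaw: [0,0.3,0.3,0.3,0.3,0.3,0.3,0.3,0.3,0.3]

```text
time: 29.57
position: [0.5326, 0.3273, 0.2176]
eef_rot: [0.002, 0.716, 0.698, 0.006]
wrist_force: [1.2, -0.3, -0.2]
finger_gap: 0.3
grasp_force: 0.0
```

Request:
step_arm:
  travel:
    - [177,-434,-10]
    - [177,-434,-10]
    - [177,-434,-10]
    - [177,-434,-10]
    - [177,-434,-10]
    - [177,-434,-10]
    - [177,-434,-10]
    - [177,-434,-10]
    - [177,-434,-10]
    - [177,-434,-10]
  rotation:
    - [0,0,42.4]
    - [0,0,42.4]
    - [0,0,42.4]
    - [0,0,42.4]
    - [0,0,42.4]
    - [0,0,42.4]
    - [0,0,42.4]
    - [0,0,42.4]
    - [0,0,42.4]
    - [0,0,42.4]
  jaw: [0.6,0.6,0.6,0.6,0.6,0.6,0.6,0.6,0.6,0.6]

```text
time: 30.4
position: [0.6834, -0.0515, 0.2012]
eef_rot: [-0.0, 0.415, 0.91, 0.0]
wrist_force: [1.3, 0.1, -0.3]
finger_gap: 0.6
grasp_force: 0.0
```

```bash
cat > blobs.py <<'E'
from h import *
from scipy import ndimage
np.set_printoptions(precision=4,suppress=True)
def near(n,im,m,P,d=20,mn=5):
    l,k=ndimage.label(m); p=proj(n,[P])[0]; print(n,'pred',p)
    for i in range(1,k+1):
        q=l==i
        if q.sum()<mn: continue
        c=np.array(ndimage.center_of_mass(q))[::-1]
        if np.abs(c-p).max()<d: print('  ',c,q.sum(),atz(n,[c],P[2]))
E
python3 - <<'E'
from blobs import *
b=cap('side','s13.png').astype(int);a=cap('top','t13.png').astype(int);s=r.state();print(s['position'],s['eef_rot'])
for P in([.576,.325,.09],[.53,.326,.09]):
    for n,im in(('side',b),('top',a)): near(n,im,im.min(2)>150,P,10)
for n,im in(('side',b),('top',a)):
    near(n,im,(im[:,:,0]-im[:,:,2]>50)&(im[:,:,0]>im[:,:,1]+15),[.563,-.296,.045],40)  # amber
for n,im in(('top',a),('side',b)): near(n,im,im.max(2)<28,[.705,-.107,.07],20)
E
```

```text
[ 0.6841 -0.0564  0.1999] [ 0.0002  0.4182  0.9084 -0.001 ]
side pred [223.4333 149.2739]
   [224.1154 150.    ] 26 [[0.5765 0.32   0.09  ]]
top pred [122.3714 203.3001]
   [121.6119 203.7164] 67 [[0.5749 0.3265 0.09  ]]
side pred [205.8665 151.5494]
   [206.4138 152.2414] 29 [[0.5304 0.3213 0.09  ]]
top pred [118.5446 224.3829]
   [117.5    224.9118] 68 [[0.5287 0.3281 0.09  ]]
side pred [323.8352 340.8575]
   [324.852 344.142] 500 [[ 0.5617 -0.3021  0.045 ]]
   [321.3302 369.1887] 106 [[ 0.5376 -0.3403  0.045 ]]
top pred [407.9621 240.2243]
   [404.3462 242.3615] 130 [[ 0.5575 -0.2881  0.045 ]]
top pred [328.4192 166.6313]
side pred [348.1777 238.0112]
```

Both boards are seated and the jar is still on the mat. Back to the knob.

Request:
step_arm:
  travel:
    - [25,-51,0]
    - [25,-51,0]
    - [25,-51,0]
    - [25,-51,-35]
    - [25,-51,-70]
    - [25,-51,-105]
    - [25,-51,-135]
    - [25,-51,-148]
    - [25,-51,-148]
  rotation:
    - [0,0,0]
    - [0,0,0]
    - [0,0,0]
    - [0,0,0]
    - [0,0,0]
    - [0,0,0]
    - [0,0,0]
    - [0,0,0]
    - [0,0,0]
  jaw: [0.6,0.6,0.6,0.6,0.6,0.6,0.6,0.6,0.6]

```text
time: 31.25
position: [0.7057, -0.0987, 0.0493]
eef_rot: [-0.004, 0.415, 0.91, -0.001]
wrist_force: [-0.2, -0.1, 0.4]
finger_gap: 0.601
grasp_force: 0.0
```

Request:
step_arm:
  travel:
    - [0,0,0]
    - [0,0,0]
    - [0,0,0]
    - [0,0,0]
    - [0,0,0]
    - [0,0,0]
    - [0,0,0]
  rotation:
    - [0,0,0]
    - [0,0,0]
    - [0,0,0]
    - [0,0,0]
    - [0,0,0]
    - [0,0,0]
    - [0,0,0]
  jaw: [0.1,0.1,0.1,0.1,0.1,0.1,0.1]

```text
time: 31.83
position: [0.7061, -0.1032, 0.0547]
eef_rot: [-0.001, 0.415, 0.91, -0.002]
wrist_force: [-11.6, -6.4, 8.9]
finger_gap: 0.209
grasp_force: 30.0
```

Run:
```python
from arc import *
arc((.7095,-.1075),312,312-np.arange(5,51,5),R=.153)
c=np.radians(262);arc((.606+.153*np.cos(c),.0055+.153*np.sin(c)),262,262-np.r_[5:41:5,42,44],R=.153)
```

```text
[[-11, -9, 0], [-22, -17, 0], [-34, -23, 0], [-46, -29, 0], [-59, -33, 0], [-72, -37, 0], [-85, -39, 0], [-98, -40, 0], [-112, -40, 0], [-125, -39, 0]] [[0, 0, -5.0], [0, 0, -10.0], [0, 0, -15.0], [0, 0, -20.0], [0, 0, -25.0], [0, 0, -30.0], [0, 0, -35.0], [0, 0, -40.0], [0, 0, -45.0], [0, 0, -50.0]]
[[-13, 2, 0], [-26, 6, 0], [-38, 11, 0], [-51, 16, 0], [-62, 23, 0], [-73, 31, 0], [-83, 40, 0], [-92, 49, 0], [-96, 53, 0], [-99, 57, 0]] [[0, 0, -5.0], [0, 0, -10.0], [0, 0, -15.0], [0, 0, -20.0], [0, 0, -25.0], [0, 0, -30.0], [0, 0, -35.0], [0, 0, -40.0], [0, 0, -42.0], [0, 0, -44.0]]
```

Request:
step_arm:
  travel:
    - [-6,-5,0]
    - [-14,-11,0]
    - [-22,-17,0]
    - [-34,-23,0]
    - [-46,-29,0]
    - [-59,-33,0]
    - [-72,-37,0]
    - [-85,-39,0]
    - [-98,-40,0]
    - [-112,-40,0]
  rotation:
    - [0,0,-3]
    - [0,0,-6]
    - [0,0,-10]
    - [0,0,-15]
    - [0,0,-20]
    - [0,0,-25]
    - [0,0,-30]
    - [0,0,-35]
    - [0,0,-40]
    - [0,0,-45]
  jaw: [0.1,0.1,0.1,0.1,0.1,0.1,0.1,0.1,0.1,0.1]

```text
time: 32.67
position: [0.597, -0.1392, 0.0546]
eef_rot: [0.001, 0.733, 0.68, 0.002]
wrist_force: [2.5, 11.0, 4.7]
finger_gap: 0.207
grasp_force: 30.0
```

Run:
```python
from arc import *
arc((.5955,-.142),266.4,266.4-np.r_[5:41:5,43,46])
```

```text
[[-12, -1, 0], [-25, 2, 0], [-37, 5, 0], [-50, 10, 0], [-61, 16, 0], [-73, 23, 0], [-83, 30, 0], [-93, 39, 0], [-98, 44, 0], [-104, 50, 0]] [[0, 0, -5.0], [0, 0, -10.0], [0, 0, -15.0], [0, 0, -20.0], [0, 0, -25.0], [0, 0, -30.0], [0, 0, -35.0], [0, 0, -40.0], [0, 0, -43.0], [0, 0, -46.0]]
```

Request:
step_arm:
  travel:
    - [-12,0,0]
    - [-25,2,0]
    - [-37,5,0]
    - [-50,10,0]
    - [-61,16,0]
    - [-73,23,0]
    - [-83,30,0]
    - [-93,39,0]
    - [-98,44,0]
    - [-104,50,0]
  rotation:
    - [0,0,-5]
    - [0,0,-10]
    - [0,0,-15]
    - [0,0,-20]
    - [0,0,-25]
    - [0,0,-30]
    - [0,0,-35]
    - [0,0,-40]
    - [0,0,-43]
    - [0,0,-45]
  jaw: [0.1,0.1,0.1,0.1,0.1,0.1,0.1,0.1,0.1,0.1]

```text
time: 33.5
position: [0.4987, -0.0896, 0.0549]
eef_rot: [0.003, 0.937, 0.348, 0.007]
wrist_force: [37.9, -19.6, -29.8]
finger_gap: 0.211
grasp_force: 30.0
```

Request:
step_arm:
  travel:
    - [-2,2,0]
    - [-4,5,0]
    - [-4,5,0]
    - [-4,5,0]
  rotation:
    - [0,0,0]
    - [0,0,0]
    - [0,0,0]
    - [0,0,0]
  jaw: [0.1,0.1,0.1,0.1]

```text
time: 33.83
position: [0.4987, -0.0898, 0.0549]
eef_rot: [0.008, 0.937, 0.35, 0.009]
wrist_force: [30.9, -11.8, -24.3]
finger_gap: 0.215
grasp_force: 30.0
```

The knob is back at its original bearing of 221.6° and hard against the stop. Release, retreat and compare with the earlier top picture.

Request:
step_arm:
  travel:
    - [2,-2,0]
    - [2,-2,0]
    - [2,-2,0]
    - [2,-2,0]
    - [2,-2,40]
    - [2,-2,80]
    - [2,-2,120]
    - [2,-2,150]
    - [2,-2,150]
  rotation:
    - [0,0,0]
    - [0,0,0]
    - [0,0,0]
    - [0,0,0]
    - [0,0,0]
    - [0,0,0]
    - [0,0,0]
    - [0,0,0]
    - [0,0,0]
  jaw: [0.1,0.6,0.6,0.6,0.6,0.6,0.6,0.6,0.6]

```text
time: 34.58
position: [0.4928, -0.0883, 0.2097]
eef_rot: [0.004, 0.937, 0.35, 0.004]
wrist_force: [0.7, -0.6, 1.0]
finger_gap: 0.603
grasp_force: 0.0
```

Request:
step_arm:
  travel:
    - [-40,-40,0]
    - [-60,-75,0]
    - [-70,-110,0]
    - [-75,-130,0]
    - [-75,-130,0]
  rotation:
    - [0,0,0]
    - [0,0,0]
    - [0,0,0]
    - [0,0,0]
    - [0,0,0]
  jaw: [0.6,0.6,0.6,0.6,0.6]

```text
time: 35.0
position: [0.4134, -0.2214, 0.2029]
eef_rot: [0.001, 0.938, 0.348, -0.001]
wrist_force: [0.3, -0.1, 0.9]
finger_gap: 0.597
grasp_force: 0.0
```

Run:
```python
from blobs import *
b=cap('side','s14.png').astype(int);a=cap('top','t14.png').astype(int);s=r.state();print(s['time'],s['position'],s['wrist_force'])
for P in([.576,.325,.09],[.53,.326,.09]):
    for n,im in(('side',b),('top',a)): near(n,im,im.min(2)>150,P,10)
for n,im in(('side',b),('top',a)):
    near(n,im,(im[:,:,0]-im[:,:,2]>50)&(im[:,:,0]>im[:,:,1]+15),[.563,-.296,.045],40)
    near(n,im,im.min(2)>140,[.541,-.371,.009],40,40)
# disc angle: end posts / knob arm against the picture before turning (t4)
o=cv2.imread('pics/t4.png')[:,:,::-1].astype(np.float32); g=a.astype(np.float32)
for nm,(y0,y1,x0,x1) in {'postR':(160,190,295,330),'postL':(220,255,218,245),'arm+knob':(245,275,290,328),'rack':(165,245,222,320)}.items():
    A=o[y0:y1,x0:x1].mean(2);B=g[y0:y1,x0:x1].mean(2); sh,resp=cv2.phaseCorrelate(A,B,cv2.createHanningWindow(A.shape[::-1],cv2.CV_32F)); print(nm,np.abs(A-B).mean(),sh,resp)
```

```text
35.1 [ 0.4143 -0.218   0.2027] [-0.0732 -0.433  -0.4059]
side pred [223.4333 149.2739]
   [223.5429 150.5429] 35 [[0.5742 0.3171 0.09  ]]
top pred [122.3714 203.3001]
   [121.5556 203.7639] 72 [[0.5748 0.3266 0.09  ]]
side pred [205.8665 151.5494]
top pred [118.5446 224.3829]
   [117.5278 224.8472] 72 [[0.5288 0.328  0.09  ]]
side pred [323.8352 340.8575]
   [325.7859 329.3298] 467 [[ 0.5757 -0.2767  0.045 ]]
   [322.7339 353.7156] 109 [[ 0.5511 -0.3168  0.045 ]]
side pred [331.176  401.9564]
   [335.6136 400.6087] 1835 [[ 0.5477 -0.3713  0.009 ]]
top pred [407.9621 240.2243]
   [393.4296 235.3185] 135 [[ 0.5709 -0.2632  0.045 ]]
top pred [435.4707 255.2085]
   [437.5428 223.0632] 269 [[ 0.6158 -0.3736  0.009 ]]
   [400.8328 230.5953] 341 [[ 0.5902 -0.2885  0.009 ]]
   [425.6159 269.2866] 656 [[ 0.5071 -0.3493  0.009 ]]
postR 1.9761907 (-0.004765592610159075, -0.036191821310341155) 0.9519987993770176
postL 2.5657847 (0.6814220516868339, 0.010184568638873515) 0.9193750564085603
arm+knob 2.6438596 (0.12373914644811279, -0.12054336877232963) 0.9079929659763972
rack 8.610671 (0.012803756095358665, 0.4978786253634908) 0.5433169095516205
```

The turntable is home: knob shift is 0.1 px. The jar was knocked about 28 mm and now sits near mat (0.032,0.061), still within limits. I'll check it is upright before handing in.

Run:
```python
from blobs import *
b=cv2.imread('pics/s14.png')[:,:,::-1].astype(int);b2=r.capture('side').astype(int)
a=cv2.imread('pics/t14.png')[:,:,::-1].astype(int)
for n,im in(('side',b),('side',b2),('top',a)): near(n,im,im.min(2)>140,[.577,-.271,.08],15,15)
o=cv2.imread('pics/s4.png')[:,:,::-1].astype(int); near('side',o,o.min(2)>140,[.5635,-.296,.08],15,15)
near('side',b2,b2.min(2)>150,[.53,.326,.09],14,3)
```

```text
side pred [326.7315 310.2107]
   [327.6195 311.2371] 544 [[ 0.5773 -0.2734  0.08  ]]
side pred [326.7315 310.2107]
   [327.6195 311.2371] 544 [[ 0.5773 -0.2734  0.08  ]]
top pred [401.2492 230.1383]
   [400.8328 230.5953] 341 [[ 0.5759 -0.2701  0.08  ]]
side pred [326.0407 324.3992]
   [326.5628 325.8792] 629 [[ 0.5629 -0.2988  0.08  ]]
side pred [205.8665 151.5494]
```

```bash
python3 -c "
from bench import r
print(r.sign_off())"
```

```text
the job is handed in; nothing more can be done
None
```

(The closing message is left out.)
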